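# Turn over two hubs between two trays

## Robot

A 6-joint arm with a two-finger parallel gripper is mounted at the origin on a cart in front of the work surface, level with it; the furniture and walls round the work are solid. World frame = base frame: x ahead of the robot, y to its left, z up, the work surface at z = 0. Lengths are in m, angles in rad, forces in N, time in s.
With the tool pointing down it reaches from about 0.375 to 0.75 m from the base axis. Payload 9 kg.
Tool frame: the origin (TCP) lies between the finger pads; the fingertips stand r.tip_extent ahead of it and the grasp point (between the pads) is the TCP (r.tip_extent is the distance from the TCP to the fingertips, in m); z points along the fingers, y is the line along which they close (so a half turn about z gives the same grasp; the last joint's range is limited). The gripper opens to 85 mm and grips with 20 to 120 N. Pads are 22 mm wide; open, the fingers measure 114 mm over their backs; the gripper's body (76 mm by 85 mm) begins 54 mm behind the grasp point. The pads swing forward as they close: fully open they stand 13 mm farther back than shut.
Start: joints at [1.053, 0.104, 0.097, 1.564, 0, 1.353], TCP at [0.177, 0.573, 0.25] pointing down, gripper open.
Joint ranges: [-2.99, 2.99], [-0.84, 1.86], [-1.1, 1.16], [-1.84, 2.11], [-1.51, 1.56], [-3.14, 3.14]. Speed limits (rad/s): [2.22, 2.22, 2.57, 3.14, 3.14, 3.14].

## Interface

Orientations are given as a unit quaternion [x, y, z, w].
In Python, from rig import r, optics, order gives the robot as it stands.
- The arm moves only by the tool play_rows, never from a script. Its argument "rows" is a list of rows, each an object with "slide": the shift along the tool's x, y, z in units of 40 mm (1.0 is 40 mm), a list of three; "rotation": the turn, a rotation vector about the tool's x, y, z in units of 10 degrees (1.0 is 10 degrees), a list of three. In form: [{"slide": [dx, dy, dz], "rotation": [ax, ay, az]}, ...]. A call has 1 to 8 rows; each row shifts and turns the commanded pose from where the row before left it, along the tool's axes as they then stand; what a row does not reach is not made up. A row lasts 1/8 s, in which the tool goes at most 62.5 mm and 10.7 degrees, less where a joint would pass 70% of its speed; a pose out of reach is approached as far as the arm can. A call is refused whole if a number of a shift passes 1 or a number of a turn 1, either way. A call with a gripper value outside its range is refused whole. "jaw" is the opening in per cent of the stroke, from 0 (shut) to 100 (fully open), set as the call begins (left out, the last holds). The fingers move at their own pace and stop on an object; "newtons" is the grip in N (left out, the last holds). Time passes only in rows, so rows that do not move let the fingers close. It gives the time, the measured TCP pose, the force, the opening and the grip force at its end, in the units of the state.
- r.get_obs(): the state, without advancing time (a new reading comes with each control period).
- optics.camera(name): name is "scene" or "side" or "wrist"; returns (picture, depth): 384x512x3 uint8, red, green, blue; 384x512 float32, m along the optical axis (not along the pixel's ray), 0 where there is no reading.
- optics.get_calibration(name): a dict with "intrinsics" (3x3 intrinsics, pixels), "extrinsics" (4x4, takes a point from camera to world coordinates); the wrist camera has in their place "T_tool_cam" (4x4, takes a point from camera to tool coordinates, whose origin is the TCP and whose axes are the flange's). Camera axes: x right, y down, z forward; pixel columns grow to the right and rows downward; lengths in m; the calibration is good to about 2 mm. The wrist camera is an equidistant fisheye: a pixel r from the principal point sees the ray r / f radians off the axis. A picture is of the moment at which its call begins: read the wrist's pose just before it. get_calibration takes no time and is no camera call.
- order.sign_off(): hands the job in; it is judged then, once.
The state is a dict: "time_s": time; "joint_positions": joint angles; "qd": joint speeds; "tau": joint torques, N m; "position": TCP position; "ee_rot": TCP orientation; "force": force on the tool from outside, world axes, zero at the start; "wrist_torque": the same for the moment, N m; "finger_gap": finger opening in m; "gripper_force": force on a finger pad.
Only numpy, scipy, OpenCV 4.12 (cv2) and the standard library are available. Lean on these libraries where they do the work, as an engineer would, in place of code of your own. Each camera call takes 0.05 s, during which the arm holds its last target. There are 200 camera calls.

## Task

Turn both flanged hubs boss-up by flipping their tray against the empty one: slide the empty tray, mouth down, into the turn-over stand on top of the full tray until it is home against the stop, then swing the crank over through its full half turn so that both trays turn together. Then slide the old tray, now on top, out of the stand's mouth and set it mouth down on the bench clear of the stand, leaving the hubs in the other tray in the stand. Never let a hub fall out, and leave the screwdriver and the tin where they are.

Things in the scene. Friction and masses are not known exactly. Their poses are not given: they have to be found in the camera images.
- empty_grip (a point): Grip of the empty tray: black bar across the outside of the tray's floor, 66 mm long (x, along the tray's long side), 14 mm thick (y), free to fingers from 16 to 42 mm off the floor's outer face. The point is its middle, 29 mm off that face, 60 mm from the mouth plane. Starts mouth down on the bench to the robot's right. z points out of the grip side, up at the start.
- empty_tray: Empty tray, at the middle of its mouth, axes as at its grip. Bare aluminium, 158 x 82 mm, 31 mm high (73 with the grip), 0.25 kg; floor 4 mm, walls and middle divider 6 mm, two pockets 70 x 70 mm, 27 mm deep.
- full_tray: Full tray, same make and size, at the middle of its mouth. Starts mouth up in the cradle, its grip hanging below, one hub in each pocket; z points out of the mouth (up at the start, down when turned over).
- full_grip (a point): Middle of the full tray's grip bar, 60 mm from its mouth plane, the same bar as the empty tray's. Axes as body full_tray.
- stand: Grey turn-over stand fixed to the bench, at the centre of its foot: foot plate 230 (x) x 150 (y) x 10 mm, two uprights 134 mm high. At yaw 0 its x points away from the robot, y to the left; it is yawed up to 0.2 rad. A big fixed vice (190 mm high) stands to its left at x below 0.56, y 0.2 to 0.35; a lamp shade hangs 0.35 m above the bench at the right rear, x over 0.65, y near -0.27.
- cradle_mid (a point): Centre of the steel cradle, on its axle, 120 mm above the bench. The frame turns with the cradle; at the start it has the stand's axes (x along the axle, away from the robot; z up). Two side channels, 163 mm apart inside (trays 158), take two trays mouth to mouth, sliding along y, long side along x. A tray is home, against the stop, when its grip is at y = 0 here (within 8 mm).
- cradle_mouth (a point): Open end of the channels, at cradle y = -60 mm; the side plates flare outwards from here to y = -81. On the robot's right at the start, left after the half turn. Trays go in and come out only here; one coming out is clear to lift or lower once its grip is 150 mm from the axle.
- cradle_stop (a point): Inner face of the stop plate across the far end of the channels, cradle y = +41 mm.
- cradle_lip (a point): Front edge height of the upper lips, which overlap the tray ends by 8 mm: underside at cradle z = +33 mm, from the stop to y = -26, bent-up lead-in to y = -41. Lower lips at z = -33 carry the full tray, rim at z = -2. So the empty tray goes in with its mouth plane at z = -2 to +2 mm, grip at z = 58 to 62. When turned over the pair drops 4 mm on to the other lips.
- cradle (a joint): Turn of the cradle about its axle, rad: 0 at the start (crank pointing right, -y), pi = 3.14 when turned fully over (crank pointing left); stops at both ends. The crank goes up and over the top. Stiff enough to stay where it is left (0.25 N m).
- crank_grip (a point): Middle of the wooden crank sleeve on the robot's side of the stand: 23 mm thick, 72 mm long, parallel to the axle, 80 mm from the axle, 157 mm in front of the cradle's centre. The sleeve spins freely on its pin, so a gripper can keep pointing down all the way round. The point turns with the cradle.
- hub0_mid (a point): Steel flanged hub: flange 64 mm across and 10 mm thick, boss 38 mm across and 14 mm high, 24 mm high in all, 0.15 kg. Starts boss down in the nearer pocket of the full tray. The point is its centre, z points from the boss to the flange (up at the start; down when the boss is up).
- hub1_mid (a point): The second hub, the same, in the farther pocket.
- hub0: the first hub, at the end face of its boss
- hub1: the second hub, at the end face of its boss
- the_driver: screwdriver lying at the left front, 210 mm long, 29 mm high, bystander
- the_tin: closed food-type tin standing between the empty tray and the stand, 75 mm across, 58 mm high, bystander; point at its underside
Things that resemble listed ones, but are neither listed nor needed, are in the scene too. Leave any yellow look-alike of the full_tray alone.

How it is judged:
By the outcome, as a careful person would: the job done as asked, in the order asked, and still so for the second after the job is handed in, with the robot touching nothing.
It also fails if it takes over 72 s, if anything falls off the work surface, if the arm or the gripper's body presses on something with over 40 N, if the wrist force passes 120 N, or if a joint passes its speed limit or range.

## Working session

There is one attempt and no reset: what is moved stays moved. The work goes in short steps, Python scripts to look and compute and a tool call to move; the robot and the scene stay as the last step left them, time stands still between calls to the robot, and variables do not carry over. Pictures are saved under pics/ and viewed, at most 11 in all, crops included, and the job is handed in when it is done.

Besides the shell and the picture viewer there is one more tool, called after "Call:" by a JSON object that holds its "api" and its "payload". play_rows: Moves the arm, as the interface text tells. Its arguments: {"type":"object","properties":{"rows":{"type":"array"},"jaw":{"type":"number"},"newtons":{"type":"number"}},"required":["rows"]}

```bash
ls; mkdir -p pics; python3 - <<'E'
from rig import r,optics,order
import cv2,numpy as np
o=r.get_obs();print(o['time_s'],o['position'],o['ee_rot'],o['finger_gap'],r.tip_extent)
for n in ['scene','side']:
    p,d=optics.camera(n);cv2.imwrite(f'pics/{n}.png',cv2.resize(p[:,:,::-1],(800,600)));np.savez(f'{n}.npz',p=p,d=d,**optics.get_calibration(n))
    print(optics.get_calibration(n))
print(optics.get_calibration('wrist'))
E
```

```text
pics
0.0 [0.17704848 0.57296769 0.24952435] [ 1.49340581e-01  9.88785598e-01 -6.15247118e-04 -2.31233308e-04] 0.08574819294435308 0.019
{'intrinsics': array([[432.72222044,   0.        , 251.1971372 ],
       [  0.        , 432.72222044, 192.63084865],
       [  0.        ,   0.        ,   1.        ]]), 'extrinsics': array([[ 0.71365236, -0.51390057,  0.47603205, -0.01700469],
       [-0.70036399, -0.53684068,  0.47041724, -0.73143828],
       [ 0.01380568, -0.66911008, -0.74303507,  0.98293035],
       [ 0.        ,  0.        ,  0.        ,  1.        ]])}
{'intrinsics': array([[461.4320393 ,   0.        , 265.02375187],
       [  0.        , 461.4320393 , 191.33956927],
       [  0.        ,   0.        ,   1.        ]]), 'extrinsics': array([[ 0.96292378, -0.15943508,  0.21761952,  0.27216677],
       [-0.26902534, -0.50746535,  0.81859897, -1.25158507],
       [-0.02007902, -0.84679358, -0.53154253,  0.79635188],
       [ 0.        ,  0.        ,  0.        ,  1.        ]])}
{'intrinsics': array([[297.31863964,   0.        , 255.00189677],
       [  0.        , 297.31863964, 185.16958513],
       [  0.        ,   0.        ,   1.        ]]), 'T_tool_cam': array([[ 1.68012969e-03, -9.65424144e-01, -2.60678727e-01,
         6.57847602e-02],
       [ 9.99998575e-01,  1.66528644e-03,  2.77811542e-04,
        -1.37165094e-03],
       [ 1.65898780e-04, -2.60678823e-01,  9.65425566e-01,
        -1.23051815e-01],
       [ 0.00000000e+00,  0.00000000e+00,  0.00000000e+00,
         1.00000000e+00]])}
```

View pics/scene.png

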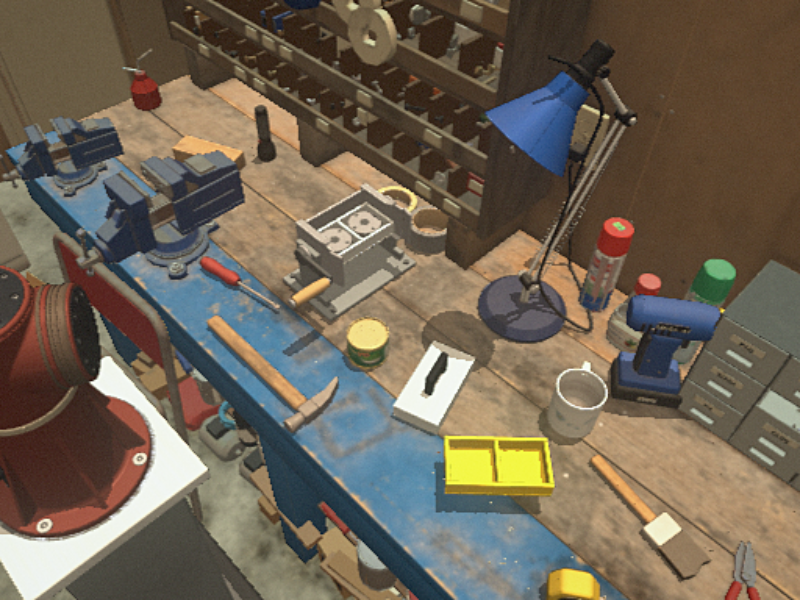

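View pics/side.png

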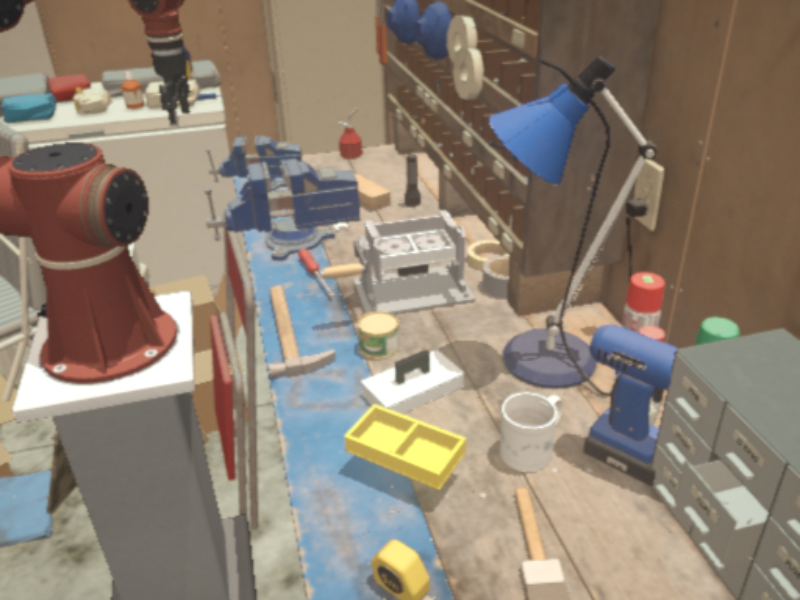

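The scene picture shows the empty tray (white, black grip) around (435,385), the stand around (345,255) with its crank sleeve at (310,292), and the tin at (368,342). The yellow tray at (497,465) is the decoy. Next I'll measure them from depth.

```bash
cat > h.py <<'E'
import numpy as np,cv2
def cloud(p,d,K,E):
    v,u=np.mgrid[:384,:512]
    P=np.stack([(u-K[0,2])*d/K[0,0],(v-K[1,2])*d/K[1,1],d],-1)@E[:3,:3].T+E[:3,3]
    P[d<=0]=np.nan
    return P
def load(n):
    z=np.load(n+'.npz');return z['p'],cloud(z['p'],z['d'],z['intrinsics'],z['extrinsics'])
def rect(P):
    (c,s,a)=cv2.minAreaRect(P[:,:2].astype(np.float32)*1000);return np.round(c,1),np.round(s,1),round(a,1)
E
python3 - <<'E'
from h import *
for n in ['scene','side']:
    p,P=load(n)
    f=.64
    def at(u,v):return np.round(P[int(v*f),int(u*f)],3)
    pts={'scene':dict(tray=(410,400),grip=(437,372),crank=(310,292),stand=(350,230),tin=(368,330)),'side':dict(tray=(400,385),grip=(412,365),crank=(343,270),stand=(412,240),tin=(378,322))}[n]
    for k,v in pts.items(): print(n,k,at(*v))
    X=P.reshape(-1,3);c=p.reshape(-1,3).astype(int)
    t=at(*pts['tray'])
    g=at(*pts['grip'])
    near=np.hypot(*(X[:,:2]-g[:2]).T)<.12
    m=near&(abs(X[:,2]-.031)<.005)&(c.min(1)>100);print('tray',m.sum(),rect(X[m]),X[m][:,2].mean())
    m=near&(X[:,2]>.066)&(X[:,2]<.08);print('griptop',m.sum(),rect(X[m]),np.median(X[m][:,2]))
    s=at(*pts['stand'])
    near=np.hypot(*(X[:,:2]-s[:2]).T)<.14
    for lo,hi in [(.005,.015),(.112,.125),(.125,.145),(.145,.16),(.16,.175)]:
        m=near&(X[:,2]>lo)&(X[:,2]<hi);print(lo,m.sum(),rect(X[m]))
    k=at(*pts['crank'])
    m=(np.linalg.norm(X-k,axis=1)<.05)&(c[:,0]-c[:,2]>50)&(X[:,2]>.1);print('crank',m.sum(),rect(X[m]),X[m][:,2].max())
    tt=at(*pts['tin']);m=(np.linalg.norm(X-tt,axis=1)<.09)&(X[:,2]>.054)&(X[:,2]<.065);print('tin',rect(X[m]))
E
```

```text
scene tray [ 0.457 -0.307  0.031]
scene grip [ 0.508 -0.318  0.072]
scene crank [ 0.445 -0.073  0.126]
scene stand [0.606 0.002 0.118]
scene tin [ 0.498 -0.161  0.053]
tray 1290 (array([ 508.6, -278.4]), array([160.8, 148.9]), 18.0) 0.030162304813204078
griptop 117 (array([ 517.9, -309.5]), array([67.3, 14.3]), 17.6) 0.07120721218669357
0.005 1331 (array([604.9,   2.9]), array([153.1, 235. ]), 86.3)
0.112 973 (array([590.8, -10.8]), array([129.1, 206.8]), 88.9)
0.125 648 (array([599.7, -10.4]), array([132.2, 229.8]), 89.0)
0.145 434 (array([604.3,  -9.1]), array([135.3, 181.8]), 89.9)
0.16 14 (array([605.9, -31.2]), array([ 10.3, 170.2]), 89.1)
crank 186 (array([450. , -72.3]), array([23.1, 74.6]), 83.1) 0.1343450105668802
tin (array([ 491.8, -167.5]), array([74.6, 72.8]), 29.0)
side tray [ 0.49  -0.325  0.031]
side grip [ 0.512 -0.319  0.064]
side crank [ 0.446 -0.076  0.126]
side stand [0.607 0.024 0.114]
side tin [ 0.489 -0.163  0.053]
tray 935 (array([ 506.8, -278.1]), array([160.7, 152.8]), 18.3) 0.028856662703726492
griptop 99 (array([ 515.6, -309.7]), array([65. , 17.4]), 18.0) 0.06976511831221965
0.005 1258 (array([604.3,   5.5]), array([155.3, 229.1]), 88.6)
0.112 651 (array([589.7,  -8.5]), array([135.4, 206.4]), 87.8)
0.125 463 (array([600.1,  -8.8]), array([133.5, 226.9]), 89.0)
0.145 219 (array([604.6, -10.1]), array([131.1, 181.9]), 88.8)
0.16 2 (array([527.7, -31.4]), array([6.3, 0. ]), 150.8)
crank 159 (array([447.3, -73.6]), array([20.8, 71. ]), 88.3) 0.1310169651626547
tin (array([ 490.3, -165.5]), array([72.1, 76.4]), 1.5)
```

```bash
python3 - <<'E'
import numpy as np,cv2
z=np.load('scene.npz')['p'][100:220,170:280,::-1];cv2.imwrite('pics/c1.png',cv2.resize(z,None,fx=5,fy=5,interpolation=cv2.INTER_CUBIC))
E
```

```text
(no output)
```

View pics/c1.png

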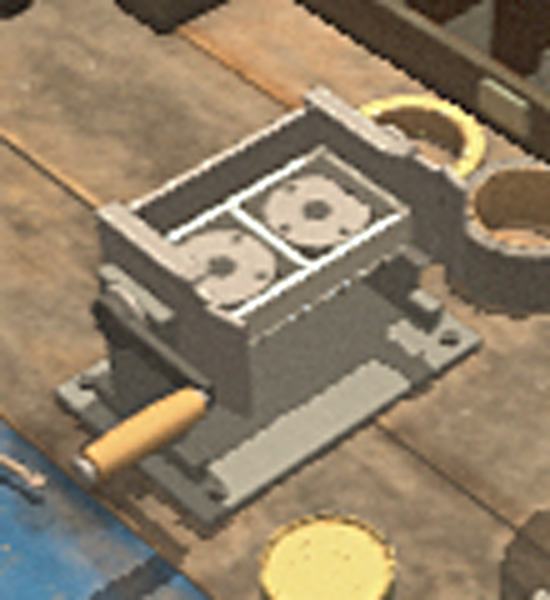

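```bash
python3 - <<'E'
from h import *
for n in ['scene','side']:
    p,P=load(n);X=P.reshape(-1,3)
    def fit(m,ax,lab):
        Q=X[m];o=1-ax
        if len(Q)<10: print(lab,len(Q));return
        k=np.ones(len(Q),bool)
        for _ in range(6):
            b=np.polyfit(Q[k,ax]-[.605,.004][ax],Q[k,o],1);e=Q[:,o]-np.polyval(b,Q[:,ax]-[.605,.004][ax]);s=max(.0015,2*np.median(abs(e[k])));k=abs(e)<s
        print(n,lab,k.sum(),len(Q),'slope',b[0].round(4),'at centre',b[1].round(4),'rms',e[k].std().round(4))
    x,y,z=X.T
    fit((abs(x-.605)<.075)&(abs(y-.047)<.008)&(z>.122)&(z<.148),0,'stop inner')
    fit((abs(x-.605)<.07)&(abs(y+.037)<.008)&(z>.09)&(z<.115),0,'tray near face')
    fit((abs(y)<.05)&(abs(x-.69)<.012)&(z>.122)&(z<.145),1,'far plate inner')
    fit((abs(y)<.06)&(abs(x-.521)<.012)&(z>.09)&(z<.145),1,'near plate outer')
    # foot near edge
    for yy in [-.071]:
        m=(z>.004)&(z<.013)&(abs(y-yy)<.02)&(x>.5)&(x<.71)
        q=X[m];bins=np.round(q[:,0]/.01);e=np.array([[b*.01,q[bins==b][:,1].min()] for b in np.unique(bins)])
        print('foot right edge',np.polyfit(e[:,0]-.605,e[:,1],1).round(4),len(e))
    m=(z>.004)&(z<.013)&(abs(x-.49)<.02)&(y>-.065)&(y<.075)
    q=X[m];bins=np.round(q[:,1]/.01);e=np.array([[b*.01,q[bins==b][:,0].min()] for b in np.unique(bins)])
    print('foot near edge',np.polyfit(e[:,0],e[:,1],1).round(4),len(e))
    m=(z>.118-.006)&(z<.124)&(abs(x-.605)<.07)&(abs(y)<.045);print('rim/hub z',np.median(z[m]))
    m=(z>.145)&(z<.162)&(abs(y-.045)<.03)&(abs(x-.605)<.07);print('stop top z',np.median(z[m]),m.sum())
    # tray
    gx,gy=.517,-.3095
    d=np.deg2rad(17.8)
    L=(X[:,:2]-[gx,gy])@np.array([[np.cos(d),-np.sin(d)],[np.sin(d),np.cos(d)]])
    m=(abs(L[:,0])<.09)&(abs(L[:,1])<.055)&(abs(z-.031)<.005);print('traytop',rect(X[m]),m.sum(),z[m].mean())
    m=(abs(L[:,0])<.04)&(abs(L[:,1])<.02)&(z>.04);print('grip',rect(X[m]),L[m].mean(0),z[m].max())
E
```

```text
scene stop inner 153 256 slope -0.0201 at centre 0.049 rms 0.0008
scene tray near face 130 192 slope -0.0195 at centre -0.0355 rms 0.0007
scene far plate inner 82 126 slope 0.0238 at centre 0.6883 rms 0.0008
scene near plate outer 136 239 slope 0.0359 at centre 0.52 rms 0.0007
foot right edge [-0.027  -0.0687] 22
foot near edge [0.0255 0.491 ] 12
rim/hub z 0.11465884827568851
stop top z 0.14699473090593707 76
traytop (array([ 519.1, -309.5]), array([161.6,  83.4]), 18.1) 1304 0.030161673847820817
grip (array([ 517.9, -309.9]), array([67.6, 15.1]), 17.3) [-0.00480176 -0.0022495 ] 0.07660723832176386
side stop inner 148 280 slope -0.0189 at centre 0.0498 rms 0.0011
side tray near face 151 299 slope -0.0225 at centre -0.0349 rms 0.0008
side far plate inner 46 63 slope -0.0013 at centre 0.6866 rms 0.0008
side near plate outer 58 108 slope 0.0531 at centre 0.5182 rms 0.0008
foot right edge [-0.0499 -0.0676] 22
foot near edge [0.0198 0.4915] 14
rim/hub z 0.11392369763725751
stop top z 0.14606375427831975 29
traytop (array([ 517.4, -309.8]), array([160.6,  86. ]), 18.0) 927 0.02886115174001635
grip (array([ 516. , -309.8]), array([65.4, 18. ]), 17.1) [-0.00264578 -0.00379674] 0.07453899669921515
```

```bash
cat >> h.py <<'E'
from scipy.spatial.transform import Rotation as R
import json
def wcloud(o,p,d,c):
    K=c['intrinsics'];T=c['T_tool_cam'];v,u=np.mgrid[:384,:512]
    a=(u-K[0,2])/K[0,0];b=(v-K[1,2])/K[1,1];th=np.hypot(a,b);s=np.where(th>1e-6,np.tan(np.minimum(th,1.5))/np.maximum(th,1e-6),1)
    P=np.stack([a*s*d,b*s*d,d],-1)
    P=P@T[:3,:3].T+T[:3,3];P=P@R.from_quat(o['ee_rot']).as_matrix().T+o['position'];P[(d<=0)|(th>1.3)]=np.nan
    return P
def down(yaw): # tool x at world yaw (deg), tool z down
    return R.from_euler('z',yaw,degrees=True)*R.from_euler('x',180,degrees=True)
def plan(wps,dp=None,rot=True):
    """wps: (x,y,z,yaw,nrows); from the measured pose; prints rows in calls of 8"""
    from rig import r
    o=r.get_obs();p=np.array(o['position']);q=R.from_quat(o['ee_rot']);out=[]
    print('at',np.round(p,4),'tool x yaw',np.rad2deg(np.arctan2(*q.as_matrix()[[1,0],0])).round(2),'q',np.round(o['joint_positions'],2),'t',o['time_s'])
    for x,y,z,yaw,n in wps:
        t=np.array([x,y,z]);p0=p.copy();q0=q;dq=(q0.inv()*down(yaw)).as_rotvec()
        for i in range(1,n+1):
            s=np.round(q.inv().apply(p0+(t-p0)*i/n-p)/.04,2)
            w=np.round(np.rad2deg((q.inv()*(q0*R.from_rotvec(dq*i/n))).as_rotvec())/10,2)
            if abs(s).max()>1 or abs(w).max()>1: print('TOO BIG',s,w)
            out.append({"slide":(s+0.).tolist(),"rotation":(w+0.).tolist()})
            p=p+q.apply(s*.04);q=q*R.from_rotvec(np.deg2rad(w*10))
    for i in range(0,len(out),8): print(json.dumps(out[i:i+8]))
E
python3 - <<'E'
from h import *
_,A=load('scene');_,B=load('side')
X=np.vstack([A.reshape(-1,3),B.reshape(-1,3)]);x,y,z=X.T
m=(x>.5)&(x<.9)&(y>-.45)&(y<-.1)&(z>.2);print('lamp',np.nanpercentile(X[m],[1,10,50,90,99],axis=0).round(3))
m2=m&(z<.45);
for yb in np.arange(-.4,-.1,.05):
    k=m2&(abs(y-yb)<.025); 
    if k.sum(): print(yb.round(2),x[k].min().round(3),z[k].min().round(3),k.sum())
# left region height map
for yb in np.arange(.06,.36,.03):
    print(yb.round(2),[int(1000*np.nanmax(np.append(z[(abs(x-xb)<.015)&(abs(y-yb)<.015)],-.001))) for xb in np.arange(.38,.8,.03)])
plan([(.46,.12,.32,180,14),(.505,-.27,.25,197.9,12)])
E
```

```text
lamp [[ 0.665 -0.344  0.206]
 [ 0.706 -0.327  0.259]
 [ 0.789 -0.191  0.446]
 [ 0.873 -0.158  0.537]
 [ 0.896 -0.106  0.586]]
-0.4 0.899 0.2 1
-0.35 0.668 0.201 2085
-0.3 0.655 0.2 1859
-0.25 0.657 0.443 122
-0.2 0.68 0.2 3993
-0.15 0.763 0.2 836
-0.1 0.763 0.244 519
0.06 [2, 14, 21, 2, 32, 158, 149, 150, 149, 149, 158, 25, 481, 555, 555]
0.09 [4, 19, 18, 1, 12, 10, 9, 8, -1, 8, 8, 3, 516, 543, 459]
0.12 [2, 25, 20, 3, 3, 1, 0, -1, -1, -1, 0, 0, 520, 543, 445]
0.15 [3, 30, 24, 2, 3, 3, 2, 0, -1, -1, -1, -1, 518, 542, 543]
0.18 [3, 32, 3, 1, 3, 3, 3, 0, 0, 4, 0, 4, 499, 539, 457]
0.21 [24, 31, 3, 1, 2, 0, 2, 4, 2, 2, 4, 3, 490, 536, 530]
0.24 [15, 22, 2, 1, 2, 2, 3, 2, 2, 2, 2, 496, 516, 530, 412]
0.27 [190, 189, 189, 165, 158, 152, 150, 2, 2, 3, 2, 506, 519, 526, 408]
0.3 [188, 192, 188, 173, 166, 157, 148, 1, 3, 3, 3, 506, 519, 520, 329]
0.33 [191, 190, 188, 170, 166, 157, 152, 2, 2, 4, 4, 2, 2, 517, 335]
at [0.1771 0.573  0.2496] tool x yaw 162.82 q [ 1.05  0.1   0.1   1.56 -0.    1.35] t 0.1
[{"slide": [-0.72, -0.62, -0.13], "rotation": [0.0, 0.0, -0.12]}, {"slide": [-0.71, -0.64,
[... 879 characters left out ...]
15]}, {"slide": [-0.08, -0.82, 0.14], "rotation": [0.0, 0.0, -0.15]}]
[{"slide": [-0.05, -0.81, 0.15], "rotation": [0.0, 0.0, -0.15]}, {"slide": [-0.03, -0.82, 0.14], "rotation": [0.0, 0.0, -0.15]}, {"slide": [0.0, -0.82, 0.15], "rotation": [0.0, 0.0, -0.14]}, {"slide": [0.01, -0.82, 0.14], "rotation": [0.0, 0.0, -0.15]}, {"slide": [0.03, -0.82, 0.15], "rotation": [0.0, 0.0, -0.15]}, {"slide": [0.06, -0.81, 0.14], "rotation": [0.0, 0.0, -0.15]}, {"slide": [0.07, -0.82, 0.15], "rotation": [0.0, 0.0, -0.15]}, {"slide": [0.1, -0.81, 0.15], "rotation": [0.0, 0.0, -0.15]}]
[{"slide": [0.12, -0.81, 0.14], "rotation": [0.0, 0.0, -0.15]}, {"slide": [0.14, -0.8, 0.15], "rotation": [0.0, 0.0, -0.15]}]
```

Call:
{"api": "play_rows", "payload": {"rows": [{"slide":[-0.72,-0.62,-0.13],"rotation":[0,0,-0.12]},{"slide":[-0.71,-0.64,-0.12],"rotation":[0,0,-0.13]},{"slide":[-0.69,-0.66,-0.13],"rotation":[0,0,-0.12]},{"slide":[-0.68,-0.67,-0.12],"rotation":[0,0,-0.12]},{"slide":[-0.67,-0.68,-0.13],"rotation":[0,0,-0.12]},{"slide":[-0.65,-0.7,-0.12],"rotation":[0,0,-0.13]},{"slide":[-0.64,-0.71,-0.13],"rotation":[0,0,-0.12]},{"slide":[-0.62,-0.72,-0.12],"rotation":[0,0,-0.12]}], "jaw": 100, "newtons": 60}}

```text
time_s: 1.1
position: [0.3394, 0.3133, 0.2902]
ee_rot: [0.064, 0.998, -0.0, -0.0]
force: [0.7, 0.4, -0.6]
finger_gap: 0.0852
gripper_force: 0.0
```

Call:
{"api": "play_rows", "payload": {"rows": [{"slide":[-0.6,-0.74,-0.13],"rotation":[0,0,-0.12]},{"slide":[-0.59,-0.75,-0.12],"rotation":[0,0,-0.13]},{"slide":[-0.57,-0.76,-0.13],"rotation":[0,0,-0.12]},{"slide":[-0.56,-0.78,-0.12],"rotation":[0,0,-0.12]},{"slide":[-0.54,-0.78,-0.13],"rotation":[0,0,-0.13]},{"slide":[-0.52,-0.8,-0.13],"rotation":[0,0,-0.12]},{"slide":[-0.09,-0.81,0.15],"rotation":[0,0,-0.15]},{"slide":[-0.08,-0.82,0.14],"rotation":[0,0,-0.15]}]}}

```text
time_s: 2.1
position: [0.4679, 0.0541, 0.3086]
ee_rot: [-0.027, 1.0, 0.0, -0.0]
force: [0.8, 0.3, -0.0]
finger_gap: 0.0852
gripper_force: 0.0
```

```bash
cat > look.py <<'E'
from h import *
from rig import r,optics
import sys
o=r.get_obs();p,d=optics.camera('wrist');P=wcloud(o,p,d,optics.get_calibration('wrist'))
n=sys.argv[1];np.savez(n+'.npz',p=p,P=P);cv2.imwrite(f'pics/{n}.png',cv2.resize(p[:,:,::-1],(800,600)))
E
python3 look.py w1; python3 -c "
from h import *
plan([(.505,-.27,.25,197.9,11)])"
```

```text
at [0.4681 0.0512 0.3076] tool x yaw -176.95 q [-0.17 -0.26 -0.15  1.69 -0.   -0.22] t 2.15
[{"slide": [-0.05, -0.73, 0.13], "rotation": [0.0, 0.0, -0.14]}, {"slide": [-0.02, -0.74, 0.13], "rotation": [0.0, 0.0, -0.13]}, {"slide": [-0.01, -0.73, 0.14], "rotation": [0.0, 0.0, -0.14]}, {"slide": [0.0, -0.74, 0.13], "rotation": [0.0, 0.0, -0.13]}, {"slide": [0.03, -0.73, 0.13], "rotation": [0.0, 0.0, -0.14]}, {"slide": [0.04, -0.73, 0.13], "rotation": [0.0, -0.01, -0.13]}, {"slide": [0.06, -0.74, 0.13], "rotation": [0.0, 0.0, -0.14]}, {"slide": [0.08, -0.73, 0.13], "rotation": [0.0, 0.0, -0.13]}]
[{"slide": [0.09, -0.73, 0.13], "rotation": [0.0, 0.0, -0.14]}, {"slide": [0.11, -0.72, 0.14], "rotation": [0.0, 0.0, -0.13]}, {"slide": [0.13, -0.73, 0.13], "rotation": [-0.01, 0.0, -0.14]}]
```

View pics/w1.png

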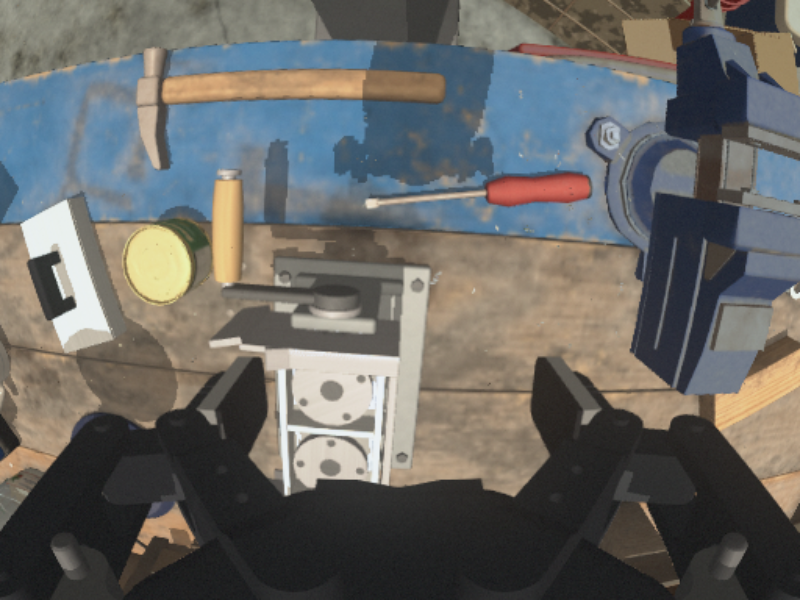

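The wrist picture shows the stand's tray rim at (280–385, 370–490), the crank sleeve at (228,225), and the white empty tray at (70,270). The screwdriver and tin look untouched.

Call:
{"api": "play_rows", "payload": {"rows": [{"slide":[-0.05,-0.73,0.13],"rotation":[0,0,-0.14]},{"slide":[-0.02,-0.74,0.13],"rotation":[0,0,-0.13]},{"slide":[-0.01,-0.73,0.14],"rotation":[0,0,-0.14]},{"slide":[0,-0.74,0.13],"rotation":[0,0,-0.13]},{"slide":[0.03,-0.73,0.13],"rotation":[0,0,-0.14]},{"slide":[0.04,-0.73,0.13],"rotation":[0,0,-0.13]},{"slide":[0.06,-0.74,0.13],"rotation":[0,0,-0.14]},{"slide":[0.08,-0.73,0.13],"rotation":[0,0,-0.13]}], "jaw": 60}}

```text
time_s: 3.15
position: [0.4944, -0.1794, 0.2665]
ee_rot: [-0.121, 0.993, 0.0, -0.0]
force: [-0.4, 0.1, 0.4]
finger_gap: 0.0515
gripper_force: 0.0
```

Call:
{"api": "play_rows", "payload": {"rows": [{"slide":[0.09,-0.73,0.13],"rotation":[0,0,-0.14]},{"slide":[0.11,-0.72,0.14],"rotation":[0,0,-0.13]},{"slide":[0.13,-0.73,0.13],"rotation":[0,0,-0.14]},{"slide":[0,0,0],"rotation":[0,0,0]}]}}

```text
time_s: 3.65
position: [0.5041, -0.2674, 0.2497]
ee_rot: [-0.155, 0.988, 0.001, -0.001]
force: [0.1, 0.6, -0.8]
finger_gap: 0.0515
gripper_force: 0.0
```

```bash
python3 look.py w2; python3 - <<'E'
from h import *
P=np.load('w2.npz')['P'];X=P.reshape(-1,3);x,y,z=X.T
d=np.deg2rad(17.9);L=(X[:,:2]-[.517,-.3095])@np.array([[np.cos(d),-np.sin(d)],[np.sin(d),np.cos(d)]])
m=(abs(L[:,0])<.09)&(abs(L[:,1])<.055)&(abs(z-.031)<.006);print('traytop',rect(X[m]),m.sum(),z[m].mean())
m=(abs(L[:,0])<.04)&(abs(L[:,1])<.02)&(z>.065)&(z<.085);print('grip',rect(X[m]),m.sum(),np.median(z[m]))
P=np.load('w1.npz')['P'];X=P.reshape(-1,3);x,y,z=X.T
m=(abs(x-.448)<.05)&(abs(y+.073)<.04)&(z>.11)&(z<.14);print('crank',rect(X[m]),m.sum(),z[m].max())
m=(z>.003)&(z<.016)&(abs(x-.6)<.13)&(abs(y)<.09);print('foot',rect(X[m]),m.sum())
m=(z>.112)&(z<.125)&(abs(x-.605)<.078)&(abs(y)<.05);print('rim',rect(X[m]),m.sum())
plan([(.517,-.3097,.11,197.9,5),(.517,-.3097,.059,197.9,4)])
E
```

```text
traytop (array([ 518.1, -309.6]), array([157.3,  82.9]), 17.9) 7763 0.030516274847333276
grip (array([ 518. , -309.4]), array([66.2, 14.6]), 18.3) 865 0.07216402127806859
crank (array([455.3, -66.2]), array([98. , 41.3]), 18.4) 1689 0.13276988555621483
foot (array([606.1,   8. ]), array([149.2, 230.2]), 88.9) 3347
rim (array([617.1,   6.7]), array([ 84.8, 127.2]), 89.1) 3735
at [ 0.5042 -0.2664  0.2503] tool x yaw -162.16 q [-0.72  0.02  0.    1.56  0.   -1.03] t 3.7
[{"slide": [0.0, -0.23, 0.7], "rotation": [0.0, 0.0, 0.0]}, {"slide": [0.01, -0.22, 0.7], "rotation": [0.0, 0.0, 0.0]}, {"slide": [0.0, -0.23, 0.7], "rotation": [0.01, 0.0, 0.0]}, {"slide": [0.01, -0.23, 0.71], "rotation": [0.0, 0.0, 0.0]}, {"slide": [0.0, -0.22, 0.7], "rotation": [0.0, 0.0, -0.01]}, {"slide": [0.0, 0.0, 0.32], "rotation": [0.0, 0.0, 0.0]}, {"slide": [0.0, 0.0, 0.32], "rotation": [0.0, 0.0, 0.0]}, {"slide": [0.0, 0.0, 0.31], "rotation": [0.0, 0.0, 0.0]}]
[{"slide": [0.0, 0.0, 0.32], "rotation": [0.0, 0.0, 0.0]}]
```

View pics/w2.png

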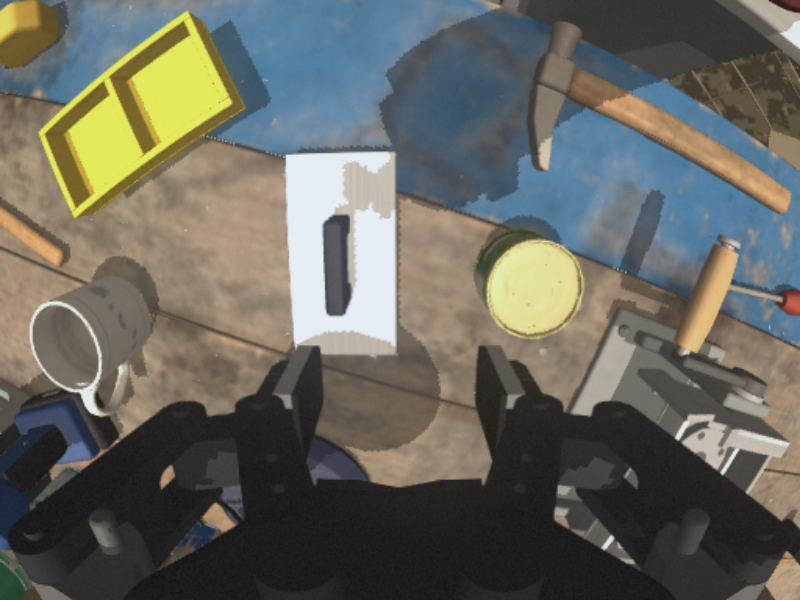

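The wrist camera agrees with the fixed ones. The tray is square to the jaws, with its grip at (337,265), so I'll descend and grip it.

Call:
{"api": "play_rows", "payload": {"rows": [{"slide":[-0.01,-0.23,0.7],"rotation":[0,0,0]},{"slide":[0,-0.22,0.7],"rotation":[0,0,0]},{"slide":[0,-0.23,0.7],"rotation":[0.01,0,0]},{"slide":[0,-0.23,0.71],"rotation":[0,0,0]},{"slide":[0,-0.22,0.7],"rotation":[0,0,-0.01]},{"slide":[0,0,0.32],"rotation":[0,0,0]},{"slide":[0,0,0.32],"rotation":[0,0,0]},{"slide":[0,0,0.32],"rotation":[0,0,0]}]}}

```text
time_s: 4.7
position: [0.5194, -0.309, 0.0726]
ee_rot: [-0.157, 0.988, -0.001, 0.001]
force: [-0.4, 0.0, 0.2]
finger_gap: 0.0509
gripper_force: 0.0
```

Call:
{"api": "play_rows", "payload": {"rows": [{"slide":[0,0,0.32],"rotation":[0,0,0]},{"slide":[0,0,0],"rotation":[0,0,0]},{"slide":[0,0,0],"rotation":[0,0,0]}]}}

```text
time_s: 5.08
position: [0.5191, -0.3093, 0.0599]
ee_rot: [-0.157, 0.988, -0.001, 0.0]
force: [0.3, -0.9, 0.9]
finger_gap: 0.0513
gripper_force: 0.0
```

Call:
{"api": "play_rows", "payload": {"rows": [{"slide":[0,0,0],"rotation":[0,0,0]},{"slide":[0,0,0],"rotation":[0,0,0]},{"slide":[0,0,0],"rotation":[0,0,0]},{"slide":[0,0,0],"rotation":[0,0,0]},{"slide":[0,0,0],"rotation":[0,0,0]}], "jaw": 0, "newtons": 80}}

```text
time_s: 5.7
position: [0.5193, -0.3095, 0.0601]
ee_rot: [-0.157, 0.988, -0.001, 0.001]
force: [0.7, -0.8, 5.8]
finger_gap: 0.0127
gripper_force: 79.0
```

```bash
python3 - <<'E'
from h import *
from rig import r
o=r.get_obs();print(o['force'],o['finger_gap'],o['gripper_force'])
z0=o['position'][2]
plan([(.517,-.3097,.16,197.9,4),(.60,-.165,z0+.122,178.8,6)])
E
```

```text
[ 0.71066329 -0.82523566  5.79218319] 0.012692279092482588 78.98178935050964
at [ 0.5193 -0.3095  0.0601] tool x yaw -161.98 q [-0.75  0.17 -0.18  1.22 -0.   -1.07] t 5.7
[{"slide": [0.01, 0.0, -0.62], "rotation": [0.0, 0.0, 0.0]}, {"slide": [0.02, 0.0, -0.63], "rotation": [-0.01, 0.0, 0.01]}, {"slide": [0.01, 0.01, -0.62], "rotation": [0.0, 0.0, 0.0]}, {"slide": [0.01, 0.0, -0.63], "rotation": [-0.01, 0.0, 0.0]}, {"slide": [-0.51, 0.47, -0.09], "rotation": [0.0, 0.0, 0.32]}, {"slide": [-0.49, 0.49, -0.09], "rotation": [0.0, 0.0, 0.32]}, {"slide": [-0.46, 0.52, -0.09], "rotation": [0.0, 0.0, 0.32]}, {"slide": [-0.43, 0.55, -0.09], "rotation": [0.0, 0.0, 0.31]}]
[{"slide": [-0.4, 0.57, -0.09], "rotation": [0.0, 0.0, 0.32]}, {"slide": [-0.36, 0.59, -0.1], "rotation": [0.01, 0.0, 0.32]}]
```

Call:
{"api": "play_rows", "payload": {"rows": [{"slide":[0,0,-0.62],"rotation":[0,0,0]},{"slide":[0,0,-0.63],"rotation":[0,0,0.01]},{"slide":[0,0,-0.62],"rotation":[0,0,0]},{"slide":[0,0,-0.63],"rotation":[0,0,0]},{"slide":[-0.51,0.47,-0.09],"rotation":[0,0,0.32]},{"slide":[-0.49,0.49,-0.09],"rotation":[0,0,0.32]},{"slide":[-0.46,0.52,-0.09],"rotation":[0,0,0.32]},{"slide":[-0.43,0.55,-0.09],"rotation":[0,0,0.31]}]}}

```text
time_s: 6.7
position: [0.574, -0.2114, 0.1728]
ee_rot: [-0.045, 0.999, -0.0, -0.001]
force: [-0.0, -0.2, -2.4]
finger_gap: 0.0132
gripper_force: 78.4
```

Call:
{"api": "play_rows", "payload": {"rows": [{"slide":[-0.4,0.57,-0.09],"rotation":[0,0,0.32]},{"slide":[-0.36,0.59,-0.1],"rotation":[0,0,0.32]},{"slide":[0,0,0],"rotation":[0,0,0]},{"slide":[0,0,0],"rotation":[0,0,0]}]}}

```text
time_s: 7.2
position: [0.6011, -0.1644, 0.1805]
ee_rot: [0.01, 1.0, -0.001, -0.0]
force: [-0.3, 0.1, -2.4]
finger_gap: 0.013
gripper_force: 78.4
```

```bash
python3 look.py w3; python3 - <<'E'
from h import *
from rig import r,optics
o=r.get_obs();print(o['force'],o['finger_gap'],o['gripper_force'])
def an(X,n):
    x,y,z=X.T
    m=(abs(x-.603)<.095)&(y<-.105)&(y>-.215)&(abs(z-.153)<.006);print(n,'tray floor',rect(X[m]),m.sum(),np.median(z[m]))
    q=X[m];
    if len(q)>50: print(np.linalg.lstsq(np.c_[q[:,:2]-q[:,:2].mean(0),np.ones(len(q))],q[:,2],rcond=None)[0].round(4))
    m=(abs(x-.53)<.03)&(y>-.085)&(y<.06)&(z>.125)&(z<.165);print('near plate',rect(X[m]),m.sum(),z[m].max())
    m=(abs(x-.68)<.03)&(y>-.085)&(y<.06)&(z>.125)&(z<.165);print('far plate',rect(X[m]),m.sum(),z[m].max())
an(np.load('w3.npz')['P'].reshape(-1,3),'w')
for n in ['scene','side']:
    p,d=optics.camera(n);c=optics.get_calibration(n);np.savez(n+'2.npz',p=p,d=d,**c);an(cloud(p,d,c['intrinsics'],c['extrinsics']).reshape(-1,3),n)
    cv2.imwrite(f'pics/{n}2.png',cv2.resize(p[90:250,180:340,::-1],(600,600)))
plan([])
E
```

```text
[-1.06575871 -0.39265381 -3.15032116] 0.012580402725405471 78.42501640319824
w tray floor (array([ 589.8, -165.4]), array([ 82.7, 137.2]), 88.7) 22065 0.15085295403768803
[-0.0008 -0.0006  0.1509]
near plate (array([517.1, -19.9]), array([108.6,  34.2]), 89.9) 2909 0.16286766552736137
far plate (array([687.9,  -6.9]), array([ 41.3, 133.1]), 16.9) 1861 0.1578772890910954
scene tray floor (array([ 600.6, -165.9]), array([ 85.3, 159.7]), 88.7) 919 0.15063775457007644
[-0.0011  0.0002  0.1507]
near plate (array([518.6,  -3.7]), array([134.5,  48.4]), 73.3) 456 0.16297295647764998
far plate (array([681.3,  23.4]), array([38.9, 80.3]), 22.4) 194 0.15849297754653147
side tray floor (array([ 599.5, -166.4]), array([ 86.5, 159.1]), 88.2) 693 0.14933949197904384
[-0.0003  0.0002  0.1496]
near plate (array([516.3,  -4.1]), array([136.5,  48.9]), 72.6) 230 0.16106226172312454
far plate (array([688. , -20.1]), array([111.4,  32.2]), 73.9) 128 0.15951868692860538
at [ 0.6011 -0.1649  0.1809] tool x yaw 178.79 q [-0.48  0.17  0.05  1.44 -0.   -0.46] t 7.35
```

View pics/w3.png

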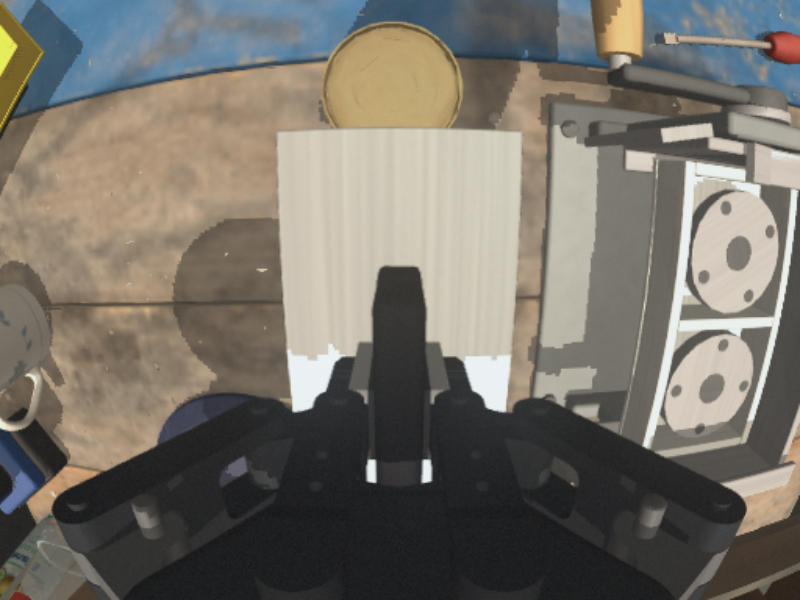

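```bash
python3 - <<'E'
from h import *
for n,X in [('w3',np.load('w3.npz')['P'].reshape(-1,3)),('w1',np.load('w1.npz')['P'].reshape(-1,3)),('w2',np.load('w2.npz')['P'].reshape(-1,3))]+[(k,cloud(None,*[np.load(k+'.npz')[i] for i in('d','intrinsics','extrinsics')]).reshape(-1,3)) for k in('scene','scene2','side','side2')]:
    x,y,z=X.T
    for lab,xc in [('far',.688),('near',.5245)]:
        for zl,zh in[(.123,.136),(.136,.148)]:
            m=(abs(x-xc)<.009)&(y>-.05)&(y<.035)&(z>zl)&(z<zh);q=X[m]
            v=q[:,0]-.022*(q[:,1]-.0065)
            if len(q)>8:
                h,e=np.histogram(v,np.arange(xc-.009,xc+.0095,.001));i=h.argmax();w=v[abs(v-e[i]-.0005)<.0015]
                print(n,lab,zl,len(v),'mode',w.mean().round(4),len(w))
    # full tray ends & rim z (bright)
    m=(z>.11)&(z<.125)&(abs(x-.606)<.08)&(abs(y-.0065)<.04);print(n,'rim z p90',np.percentile(z[m],90).round(4) if m.sum() else None)
E
```

```text
w3 far 0.123 323 mode 0.6871 320
w3 far 0.136 125 mode 0.6872 123
w3 near 0.123 70 mode 0.5244 70
w3 near 0.136 55 mode 0.5244 54
w3 rim z p90 0.1175
w1 near 0.123 359 mode 0.5194 329
w1 near 0.136 338 mode 0.5196 331
w1 rim z p90 0.1174
w2 near 0.123 122 mode 0.519 109
w2 near 0.136 114 mode 0.519 114
w2 rim z p90 0.1171
scene far 0.123 62 mode 0.6877 39
scene far 0.136 37 mode 0.6877 22
scene near 0.123 54 mode 0.5202 46
scene near 0.136 50 mode 0.5201 45
scene rim z p90 0.1176
scene2 far 0.123 28 mode 0.6884 23
scene2 near 0.123 48 mode 0.5206 39
scene2 near 0.136 52 mode 0.5206 34
scene2 rim z p90 0.1177
side far 0.123 32 mode 0.6869 27
side far 0.136 13 mode 0.6868 9
side near 0.123 13 mode 0.5189 12
side near 0.136 14 mode 0.519 14
side rim z p90 0.1164
side2 far 0.123 25 mode 0.6868 20
side2 far 0.136 17 mode 0.6872 14
side2 near 0.123 12 mode 0.519 12
side2 near 0.136 9 mode 0.5186 9
side2 rim z p90 0.1161
```

```bash
python3 - <<'E'
from h import *
plan([(.6033,-.165,.1806,178.75,2),(.6055,-.062,.1806,178.75,6),(.6067,-.008,.1806,178.75,6)])
E
```

```text
at [ 0.6011 -0.1649  0.1809] tool x yaw 178.79 q [-0.48  0.17  0.05  1.44 -0.   -0.46] t 7.35
[{"slide": [-0.03, 0.0, 0.0], "rotation": [0.0, 0.0, 0.0]}, {"slide": [-0.02, 0.0, 0.01], "rotation": [-0.01, 0.0, 0.0]}, {"slide": [0.0, 0.43, 0.0], "rotation": [0.0, 0.0, 0.0]}, {"slide": [0.0, 0.43, 0.0], "rotation": [0.0, 0.0, 0.0]}, {"slide": [0.0, 0.43, 0.0], "rotation": [0.0, 0.0, 0.0]}, {"slide": [0.0, 0.43, 0.0], "rotation": [0.0, 0.0, 0.0]}, {"slide": [0.0, 0.43, 0.0], "rotation": [0.0, 0.0, 0.0]}, {"slide": [-0.01, 0.43, 0.0], "rotation": [0.0, 0.0, 0.0]}]
[{"slide": [0.0, 0.22, 0.0], "rotation": [0.0, 0.0, 0.0]}, {"slide": [0.0, 0.23, 0.0], "rotation": [0.0, 0.0, 0.0]}, {"slide": [0.0, 0.22, 0.0], "rotation": [0.0, 0.0, 0.0]}, {"slide": [0.0, 0.23, 0.0], "rotation": [0.0, 0.0, 0.0]}, {"slide": [0.0, 0.22, 0.0], "rotation": [0.0, 0.0, 0.0]}, {"slide": [0.0, 0.23, 0.0], "rotation": [0.0, 0.0, 0.0]}]
```

Call:
{"api": "play_rows", "payload": {"rows": [{"slide":[-0.03,0,0],"rotation":[0,0,0]},{"slide":[-0.02,0,0.01],"rotation":[0,0,0]},{"slide":[0,0.43,0],"rotation":[0,0,0]},{"slide":[0,0.43,0],"rotation":[0,0,0]},{"slide":[0,0.43,0],"rotation":[0,0,0]},{"slide":[0,0.43,0],"rotation":[0,0,0]},{"slide":[0,0.43,0],"rotation":[0,0,0]},{"slide":[0,0.43,0],"rotation":[0,0,0]}]}}

```text
time_s: 8.35
position: [0.6057, -0.0599, 0.1808]
ee_rot: [0.01, 1.0, -0.001, 0.0]
force: [-0.3, 0.4, -3.8]
finger_gap: 0.013
gripper_force: 78.5
```

Call:
{"api": "play_rows", "payload": {"rows": [{"slide":[0,0.22,0],"rotation":[0,0,0]},{"slide":[0,0.22,0],"rotation":[0,0,0]}]}}

```text
time_s: 8.6
position: [0.6061, -0.0431, 0.1807]
ee_rot: [0.01, 1.0, -0.001, 0.0]
force: [0.3, 0.2, -3.2]
finger_gap: 0.0127
gripper_force: 78.6
```

Call:
{"api": "play_rows", "payload": {"rows": [{"slide":[0,0.22,0],"rotation":[0,0,0]},{"slide":[0,0.22,0],"rotation":[0,0,0]},{"slide":[0,0.22,0],"rotation":[0,0,0]},{"slide":[0,0.2,0],"rotation":[0,0,0]}]}}

```text
time_s: 9.1
position: [0.6068, -0.0087, 0.1807]
ee_rot: [0.01, 1.0, -0.001, 0.0]
force: [0.1, 0.3, -2.5]
finger_gap: 0.0132
gripper_force: 78.6
```

Call:
{"api": "play_rows", "payload": {"rows": [{"slide":[0,0.08,0],"rotation":[0,0,0]},{"slide":[0,0.08,0],"rotation":[0,0,0]}]}}

```text
time_s: 9.35
position: [0.6069, -0.0027, 0.1807]
ee_rot: [0.01, 1.0, -0.001, 0.0]
force: [0.8, 0.7, -2.8]
finger_gap: 0.013
gripper_force: 78.6
```

Call:
{"api": "play_rows", "payload": {"rows": [{"slide":[0,0.08,0],"rotation":[0,0,0]},{"slide":[0,0.08,0],"rotation":[0,0,0]},{"slide":[0,0.06,0],"rotation":[0,0,0]}]}}

```text
time_s: 9.72
position: [0.6071, 0.0061, 0.1807]
ee_rot: [0.01, 1.0, -0.001, 0.0]
force: [-0.3, -0.4, -2.7]
finger_gap: 0.0125
gripper_force: 78.6
```

Call:
{"api": "play_rows", "payload": {"rows": [{"slide":[0,0.05,0],"rotation":[0,0,0]},{"slide":[0,0,0],"rotation":[0,0,0]}]}}

```text
time_s: 9.98
position: [0.6071, 0.0081, 0.1806]
ee_rot: [0.01, 1.0, -0.001, 0.0]
force: [0.2, -0.4, -2.8]
finger_gap: 0.0128
gripper_force: 78.6
```

Call:
{"api": "play_rows", "payload": {"rows": [{"slide":[0,0.05,0],"rotation":[0,0,0]},{"slide":[0,0,0],"rotation":[0,0,0]}]}}

```text
time_s: 10.22
position: [0.6072, 0.009, 0.1808]
ee_rot: [0.011, 1.0, -0.002, 0.0]
force: [0.3, -5.1, -2.7]
finger_gap: 0.0132
gripper_force: 78.7
```

Call:
{"api": "play_rows", "payload": {"rows": [{"slide":[0,0,0.04],"rotation":[0,0,0]},{"slide":[0,0,0],"rotation":[0,0,0]}]}}

```text
time_s: 10.48
position: [0.6074, 0.0089, 0.1793]
ee_rot: [0.011, 1.0, -0.002, 0.001]
force: [0.4, -5.3, -2.5]
finger_gap: 0.0129
gripper_force: 78.8
```

Call:
{"api": "play_rows", "payload": {"rows": [{"slide":[0,0,0],"rotation":[0,0,0]},{"slide":[0,0,0],"rotation":[0,0,0]},{"slide":[0,0,0],"rotation":[0,0,0]}], "jaw": 50}}

```text
time_s: 10.85
position: [0.6073, 0.0102, 0.1792]
ee_rot: [0.01, 1.0, -0.001, 0.0]
force: [-0.1, -0.5, -0.9]
finger_gap: 0.0426
gripper_force: 0.0
```

Call:
{"api": "play_rows", "payload": {"rows": [{"slide":[0,0,-0.5],"rotation":[0,0,0]},{"slide":[0,0,-1],"rotation":[0,0,0]},{"slide":[1,-0.6,-0.6],"rotation":[0,0,0]},{"slide":[1,-0.6,0],"rotation":[0,0,0]},{"slide":[1,-0.6,0],"rotation":[0,0,0]},{"slide":[0.6,0,0],"rotation":[0,0,0]},{"slide":[0,0,0],"rotation":[0,0,0]}]}}

```text
time_s: 11.72
position: [0.4612, -0.0592, 0.2651]
ee_rot: [0.011, 1.0, -0.001, 0.002]
force: [0.7, -0.2, -0.1]
finger_gap: 0.0425
gripper_force: 0.0
```

```bash
python3 look.py w4; python3 - <<'E'
from h import *
from rig import r,optics
W=np.load('w4.npz');X=W['P'].reshape(-1,3);c=W['p'].reshape(-1,3).astype(int);x,y,z=X.T
m=(c[:,0]-c[:,2]>40)&(abs(x-.448)<.06)&(abs(y+.07)<.03)&(z>.11)&(z<.14);print('crank',rect(X[m]),m.sum(),np.percentile(z[m],99))
m=(z>.17)&(z<.19)&(abs(x-.606)<.045)&(abs(y-.008)<.02);print('grip top?',rect(X[m]) if m.sum() else 0,m.sum())
for n in ['scene','side']:
    p,d=optics.camera(n);k=optics.get_calibration(n);X=cloud(p,d,k['intrinsics'],k['extrinsics']).reshape(-1,3);x,y,z=X.T;c=p.reshape(-1,3).astype(int)
    m=(abs(x-.606)<.045)&(abs(y-.008)<.03)&(z>.184)&(z<.2);print(n,'grip top',rect(X[m]),m.sum(),z[m].max())
    m=(abs(x-.606)<.07)&(y>-.06)&(y<.06)&(z>.143)&(z<.156);print('floor',rect(X[m]),np.median(z[m]))
    m=(c[:,0]-c[:,2]>50)&(abs(x-.448)<.05)&(abs(y+.07)<.03)&(z>.125)&(z<.14);print('crank top',rect(X[m]),m.sum())
plan([])
cv2.imwrite('pics/c4.png',cv2.resize(np.hstack([p[110:230,200:320,::-1]]),(600,600)))
E
```

```text
crank (array([448.9, -69.7]), array([22. , 72.2]), 89.0) 1786 0.13173685716608102
grip top? 0 0
scene grip top (array([606.9,   7.2]), array([17.5, 65.8]), 86.9) 92 0.19338882400834645
floor (array([606. ,   9.4]), array([ 91., 140.]), 89.9) 0.14798322913817313
crank top (array([448.4, -70.4]), array([73.1, 21.1]), 1.0) 126
side grip top (array([604.9,   6.4]), array([16.5, 64. ]), 87.4) 60 0.19018862745682208
floor (array([605.9,   9.4]), array([139.8,  94.3]), 0.2) 0.1464409424787254
crank top (array([448.2, -73.2]), array([21.1, 69.2]), 85.9) 66
at [ 0.4624 -0.0589  0.2639] tool x yaw 178.84 q [-0.41 -0.31 -0.26  1.61 -0.   -0.39] t 11.875
```

View pics/w4.png

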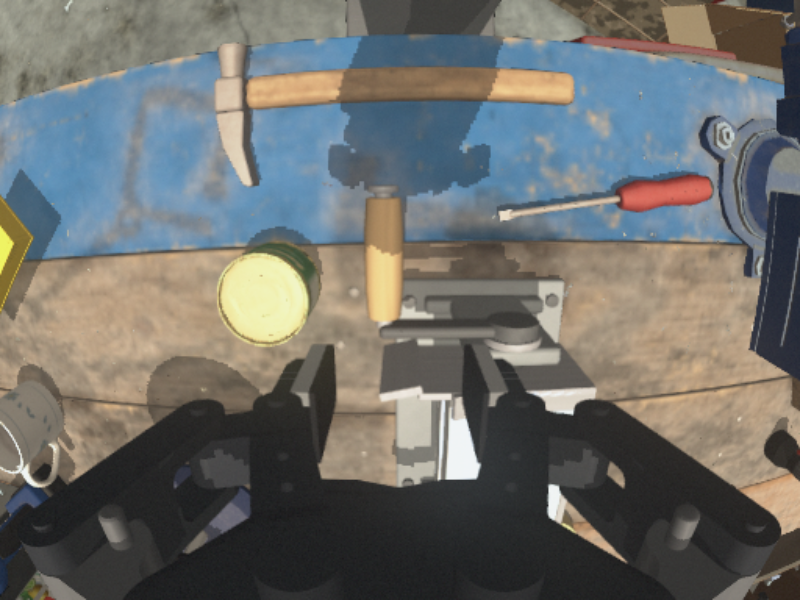

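The empty tray is seated, its floor having dropped to z≈0.148. The crank sleeve at (385,258) in the wrist view measures (0.449, −0.070), so I'll grasp it next.

```bash
python3 - <<'E'
from h import *
plan([(.443,-.0697,.17,178.75,3),(.443,-.0697,.12,178.75,3)])
t=np.linspace(0,np.pi,25);y=-2*np.cos(t);z=-2*np.sin(t);ry=np.round(y,2);rz=np.round(z,2)
D=[{"slide":[0,round(a,2)+0.,round(b,2)+0.],"rotation":[0,0,0]} for a,b in zip(np.diff(ry),np.diff(rz))]
for i in (0,8,16):print(json.dumps(D[i:i+8]))
E
```

```text
at [ 0.4624 -0.0589  0.2639] tool x yaw 178.84 q [-0.41 -0.31 -0.26  1.61 -0.   -0.39] t 11.875
[{"slide": [0.16, -0.09, 0.78], "rotation": [0.0, 0.0, 0.0]}, {"slide": [0.16, -0.09, 0.78], "rotation": [-0.01, 0.01, 0.01]}, {"slide": [0.16, -0.1, 0.79], "rotation": [0.0, 0.0, 0.0]}, {"slide": [0.0, 0.0, 0.42], "rotation": [0.0, 0.0, 0.0]}, {"slide": [0.0, 0.0, 0.41], "rotation": [0.0, 0.0, 0.0]}, {"slide": [0.0, 0.0, 0.42], "rotation": [0.0, 0.0, 0.0]}]
[{"slide": [0, 0.02, -0.26], "rotation": [0, 0, 0]}, {"slide": [0, 0.05, -0.26], "rotation": [0, 0, 0]}, {"slide": [0, 0.08, -0.25], "rotation": [0, 0, 0]}, {"slide": [0, 0.12, -0.23], "rotation": [0, 0, 0]}, {"slide": [0, 0.14, -0.22], "rotation": [0, 0, 0]}, {"slide": [0, 0.18, -0.19], "rotation": [0, 0, 0]}, {"slide": [0, 0.19, -0.18], "rotation": [0, 0, 0]}, {"slide": [0, 0.22, -0.14], "rotation": [0, 0, 0]}]
[{"slide": [0, 0.23, -0.12], "rotation": [0, 0, 0]}, {"slide": [0, 0.25, -0.08], "rotation": [0, 0, 0]}, {"slide": [0, 0.26, -0.05], "rotation": [0, 0, 0]}, {"slide": [0, 0.26, -0.02], "rotation": [0, 0, 0]}, {"slide": [0, 0.26, 0.02], "rotation": [0, 0, 0]}, {"slide": [0, 0.26, 0.05], "rotation": [0, 0, 0]}, {"slide": [0, 0.25, 0.08], "rotation": [0, 0, 0]}, {"slide": [0, 0.23, 0.12], "rotation": [0, 0, 0]}]
[{"slide": [0, 0.22, 0.14], "rotation": [0, 0, 0]}, {"slide": [0, 0.19, 0.18], "rotation": [0, 0, 0]}, {"slide": [0, 0.18, 0.19], "rotation": [0, 0, 0]}, {"slide": [0, 0.14, 0.22], "rotation": [0, 0, 0]}, {"slide": [0, 0.12, 0.23], "rotation": [0, 0, 0]}, {"slide": [0, 0.08, 0.25], "rotation": [0, 0, 0]}, {"slide": [0, 0.05, 0.26], "rotation": [0, 0, 0]}, {"slide": [0, 0.02, 0.26], "rotation": [0, 0, 0]}]
```

Call:
{"api": "play_rows", "payload": {"rows": [{"slide":[0.16,-0.09,0.78],"rotation":[0,0,0]},{"slide":[0.16,-0.09,0.78],"rotation":[0,0.01,0.01]},{"slide":[0.16,-0.1,0.79],"rotation":[0,0,0]},{"slide":[0,0,0.42],"rotation":[0,0,0]},{"slide":[0,0,0.41],"rotation":[0,0,0]},{"slide":[0,0,0.42],"rotation":[0,0,0]},{"slide":[0,0,0],"rotation":[0,0,0]}]}}

```text
time_s: 12.75
position: [0.4418, -0.0695, 0.118]
ee_rot: [0.011, 1.0, -0.0, -0.001]
force: [-0.3, -0.3, 0.0]
finger_gap: 0.0428
gripper_force: 0.0
```

Call:
{"api": "play_rows", "payload": {"rows": [{"slide":[0,0,0],"rotation":[0,0,0]},{"slide":[0,0,0],"rotation":[0,0,0]},{"slide":[0,0,0],"rotation":[0,0,0]},{"slide":[0,0,0],"rotation":[0,0,0]}], "jaw": 0, "newtons": 60}}

```text
time_s: 13.25
position: [0.4425, -0.0685, 0.1198]
ee_rot: [0.011, 1.0, 0.001, -0.0]
force: [0.3, 9.7, 1.5]
finger_gap: 0.0211
gripper_force: 58.6
```

Call:
{"api": "play_rows", "payload": {"rows": [{"slide":[0,0.05,-0.26],"rotation":[0,0,0]},{"slide":[0,0.05,-0.26],"rotation":[0,0,0]},{"slide":[0,0.08,-0.25],"rotation":[0,0,0]},{"slide":[0,0.12,-0.23],"rotation":[0,0,0]},{"slide":[0,0.14,-0.22],"rotation":[0,0,0]},{"slide":[0,0.18,-0.19],"rotation":[0,0,0]}]}}

```text
time_s: 14.0
position: [0.4429, -0.0451, 0.1762]
ee_rot: [0.011, 1.0, -0.001, -0.001]
force: [2.2, -2.3, -4.2]
finger_gap: 0.021
gripper_force: 59.3
```

Call:
{"api": "play_rows", "payload": {"rows": [{"slide":[0,0.19,-0.18],"rotation":[0,0,0]},{"slide":[0,0.22,-0.14],"rotation":[0,0,0]},{"slide":[0,0.23,-0.12],"rotation":[0,0,0]},{"slide":[0,0.25,-0.08],"rotation":[0,0,0]},{"slide":[0,0.26,-0.05],"rotation":[0,0,0]},{"slide":[0,0.26,-0.02],"rotation":[0,0,0]}]}}

```text
time_s: 14.75
position: [0.4439, 0.0118, 0.1999]
ee_rot: [0.011, 1.0, -0.001, -0.001]
force: [-2.5, -5.2, 0.7]
finger_gap: 0.0208
gripper_force: 59.8
```

Forces stay small, so I'll carry on over the top.

Call:
{"api": "play_rows", "payload": {"rows": [{"slide":[0,0.26,0.02],"rotation":[0,0,0]},{"slide":[0,0.26,0.05],"rotation":[0,0,0]},{"slide":[0,0.25,0.08],"rotation":[0,0,0]},{"slide":[0,0.23,0.12],"rotation":[0,0,0]},{"slide":[0,0.22,0.14],"rotation":[0,0,0]},{"slide":[0,0.19,0.18],"rotation":[0,0,0]}]}}

```text
time_s: 15.5
position: [0.445, 0.0691, 0.1755]
ee_rot: [0.011, 1.0, 0.0, -0.001]
force: [-3.8, 1.3, 5.9]
finger_gap: 0.0207
gripper_force: 60.4
```

Call:
{"api": "play_rows", "payload": {"rows": [{"slide":[0,0.18,0.19],"rotation":[0,0,0]},{"slide":[0,0.14,0.22],"rotation":[0,0,0]},{"slide":[0,0.12,0.23],"rotation":[0,0,0]},{"slide":[0,0.08,0.25],"rotation":[0,0,0]},{"slide":[0,0.05,0.26],"rotation":[0,0,0]},{"slide":[0,0.02,0.24],"rotation":[0,0,0]},{"slide":[0,0,0],"rotation":[0,0,0]}]}}

```text
time_s: 16.38
position: [0.4455, 0.0916, 0.1197]
ee_rot: [0.011, 1.0, -0.0, -0.001]
force: [-6.8, 2.8, 8.3]
finger_gap: 0.0213
gripper_force: 60.7
```

Call:
{"api": "play_rows", "payload": {"rows": [{"slide":[0,0,0.06],"rotation":[0,0,0]},{"slide":[0,0,0.04],"rotation":[0,0,0]},{"slide":[0,0,0],"rotation":[0,0,0]}]}}

```text
time_s: 16.75
position: [0.4457, 0.0917, 0.1189]
ee_rot: [0.011, 1.0, -0.001, -0.0]
force: [-22.0, 3.4, 39.1]
finger_gap: 0.0208
gripper_force: 63.9
```

The crank is against its stop. I'll release it and look at the turned trays from above.

Call:
{"api": "play_rows", "payload": {"rows": [{"slide":[0,0,-0.08],"rotation":[0,0,0]},{"slide":[0,0,0],"rotation":[0,0,0]},{"slide":[0,0,0],"rotation":[0,0,0]},{"slide":[0,0,0],"rotation":[0,0,0]}], "jaw": 50}}

```text
time_s: 17.25
position: [0.4456, 0.0912, 0.1183]
ee_rot: [0.011, 1.0, -0.001, -0.001]
force: [0.2, 0.2, 0.0]
finger_gap: 0.043
gripper_force: 0.0
```

Call:
{"api": "play_rows", "payload": {"rows": [{"slide":[0,0,-0.8],"rotation":[0,0,0]},{"slide":[0,0,-1],"rotation":[0,0,0]},{"slide":[0,-0.3,-1],"rotation":[0,0,0]},{"slide":[-0.6,-0.6,-0.8],"rotation":[0,0,0]},{"slide":[-1,-0.6,0],"rotation":[0,0,0]},{"slide":[-1,-0.5,0],"rotation":[0,0,0]},{"slide":[0,0,0],"rotation":[0,0,0]}]}}

```text
time_s: 18.12
position: [0.5495, 0.0076, 0.2608]
ee_rot: [0.012, 1.0, -0.001, -0.002]
force: [-0.2, 0.8, -0.7]
finger_gap: 0.0424
gripper_force: 0.0
```

```bash
python3 look.py w5; python3 - <<'E'
from h import *
from rig import r,optics
def an(X,n):
    x,y,z=X.T
    for a,b in [(.165,.178),(.184,.2)]:
        m=(abs(x-.606)<.05)&(abs(y-.01)<.035)&(z>a)&(z<b)
        if m.sum()>10:print(n,'grip top',a,rect(X[m]),m.sum(),np.median(z[m]))
    m=(abs(x-.606)<.07)&(y>-.06)&(y<.07)&(z>.143)&(z<.1525);print(n,'floor',rect(X[m]),np.median(z[m]))
    m=(abs(x-.446)<.05)&(abs(y-.09)<.03)&(z>.125)&(z<.14);print('crank top',rect(X[m]) if m.sum()>5 else 0,m.sum())
W=np.load('w5.npz');an(W['P'].reshape(-1,3),'w')
for n in ['scene','side']:
    p,d=optics.camera(n);k=optics.get_calibration(n);an(cloud(p,d,k['intrinsics'],k['extrinsics']).reshape(-1,3),n)
plan([(.607,.010,.178,178.75,5)])
E
```

```text
w grip top 0.165 (array([602.,  10.]), array([13.2, 58.6]), 88.5) 146 0.17203874630259403
w grip top 0.184 (array([606.1,  11.1]), array([13.8, 66.4]), 88.6) 1382 0.19197609199242982
w floor (array([605.4,   5.2]), array([ 89.7, 138.9]), 89.1) 0.15029053631634526
crank top (array([455.4,  88.9]), array([34.7, 93. ]), 73.8) 1817
scene grip top 0.165 (array([605. ,   3.8]), array([15.5, 65.8]), 78.9) 65 0.1725963111099944
scene grip top 0.184 (array([606.5,  10.2]), array([16.3, 67. ]), 86.5) 105 0.1905889453536641
scene floor (array([606.5,   4.5]), array([ 92.8, 138.7]), 89.4) 0.1496325628519949
crank top (array([455.3,  88.9]), array([30.5, 89.7]), 73.7) 130
side grip top 0.165 (array([605.4,   5.8]), array([13.7, 64.2]), 86.8) 77 0.171792875540157
side grip top 0.184 (array([605.1,   7.3]), array([17.2, 63.5]), 86.6) 69 0.1889895314659048
side floor (array([605.8,   5.4]), array([ 97.8, 139.4]), 89.9) 0.14823863256414194
crank top (array([452.7,  86.6]), array([23.9, 86.7]), 81.0) 61
at [0.5477 0.0095 0.2627] tool x yaw 178.73 q [-0.22 -0.05 -0.04  1.59 -0.   -0.2 ] t 18.275
[{"slide": [-0.3, 0.01, 0.42], "rotation": [0.0, 0.0, 0.0]}, {"slide": [-0.29, 0.01, 0.43], "rotation": [0.0, 0.0, 0.0]}, {"slide": [-0.3, 0.01, 0.42], "rotation": [0.0, -0.01, 0.0]}, {"slide": [-0.3, 0.01, 0.42], "rotation": [-0.01, 0.0, 0.0]}, {"slide": [-0.3, 0.01, 0.42], "rotation": [0.0, 0.0, 0.0]}]
```

View pics/w5.png

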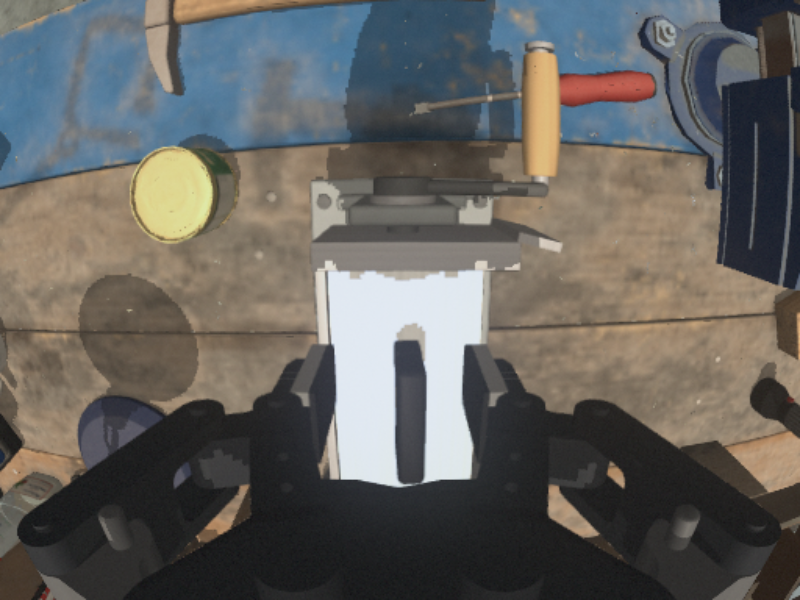

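```bash
python3 - <<'E'
from h import *
X=np.load('w5.npz')['P'].reshape(-1,3);x,y,z=X.T
for y0,y1 in [(-.03,-.02),(-.02,-.005),(.022,.035),(.035,.048)]:
    for x0,x1 in [(.54,.56),(.56,.58),(.58,.6),(.61,.63)]:
        m=(x>x0)&(x<x1)&(y>y0)&(y<y1)&(z>.14)&(z<.156)
        print(round((z[m].mean() if m.sum()>3 else 0)*1e3,1),end=' ')
    print()
for y0 in np.arange(-.06,.08,.01):
    m=(x>.545)&(x<.56)&(y>y0)&(y<y0+.01)&(z>.08);print(round(y0,2),np.percentile(z[m],[5,50,95]).round(4) if m.sum()>3 else 0)
E
```

```text
152.2 151.9 152.0 152.0 
151.6 151.5 151.4 151.4 
149.5 149.4 149.5 149.5 
148.9 148.8 149.0 148.9 
-0.06 [0.3447 0.3456 0.3462]
-0.05 [0.299  0.3158 0.3238]
-0.04 [0.1474 0.2994 0.3345]
-0.03 [0.1512 0.1524 0.297 ]
-0.02 [0.151  0.2601 0.2811]
-0.01 [0.1501 0.1512 0.1522]
0.0 [0.1494 0.1507 0.1517]
0.01 [0.149  0.1501 0.1511]
0.02 [0.1491 0.2612 0.281 ]
0.03 [0.1482 0.1491 0.1502]
0.04 [0.1482 0.2976 0.3012]
0.05 [0.2993 0.3226 0.3449]
0.06 [0.3016 0.3447 0.3462]
0.07 [0.3443 0.3448 0.345 ]
0.08 0
```

```bash
python3 - <<'E'
from h import *
for n,yc in [('w4',-.07),('w5',.09)]:
    W=np.load(n+'.npz');X=W['P'].reshape(-1,3);c=W['p'].reshape(-1,3).astype(int);x,y,z=X.T
    m=(c[:,0]-c[:,2]>40)&(abs(x-.445)<.03)&(abs(y-yc)<.02)&(z>.1)&(z<.15);print(n,'crank',rect(X[m]),np.percentile(z[m],[90,97]).round(4),m.sum())
    # edges/lips of near side plate top, z>.15 by y
    for y0 in np.arange(-.08,.1,.015):
        m=(x>.51)&(x<.536)&(y>y0)&(y<y0+.015)&(z>.1)&(z<.18);print(round(y0,3),np.percentile(z[m],[50,90]).round(4) if m.sum()>5 else 0,end='; ')
    print()
E
```

```text
w4 crank (array([445. , -69.6]), array([22. , 60.1]), 89.2) [0.1308 0.1314] 1523
-0.08 [0.1374 0.1563]; -0.065 [0.1375 0.1564]; -0.05 [0.1362 0.1563]; -0.035 [0.14   0.1609]; -0.02 0; -0.005 [0.1331 0.1336]; 0.01 [0.1405 0.1563]; 0.025 [0.1528 0.1568]; 0.04 [0.1453 0.1568]; 0.055 [0.1303 0.1561]; 0.07 0; 0.085 0; 
w5 crank (array([445.3,  89.9]), array([21.9, 59.6]), 89.0) [0.1308 0.1315] 1461
-0.08 0; -0.065 0; -0.05 [0.1563 0.1573]; -0.035 [0.1561 0.1572]; -0.02 [0.1559 0.1571]; -0.005 [0.1558 0.1572]; 0.01 [0.1557 0.1571]; 0.025 [0.1558 0.157 ]; 0.04 [0.1561 0.1572]; 0.055 [0.1558 0.157 ]; 0.07 [0.156  0.1569]; 0.085 [0.1558 0.157 ];
```

```bash
python3 - <<'E'
from rig import optics
import cv2,numpy as np
a=[]
for n,(u,v) in dict(scene=(170,100),side=(215,120)).items():
    p,d=optics.camera(n);a.append(cv2.resize(p[v:v+100,u:u+100,::-1],(400,400),interpolation=cv2.INTER_CUBIC))
cv2.imwrite('pics/c5.png',np.hstack(a))
E
```

```text
(no output)
```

View pics/c5.png

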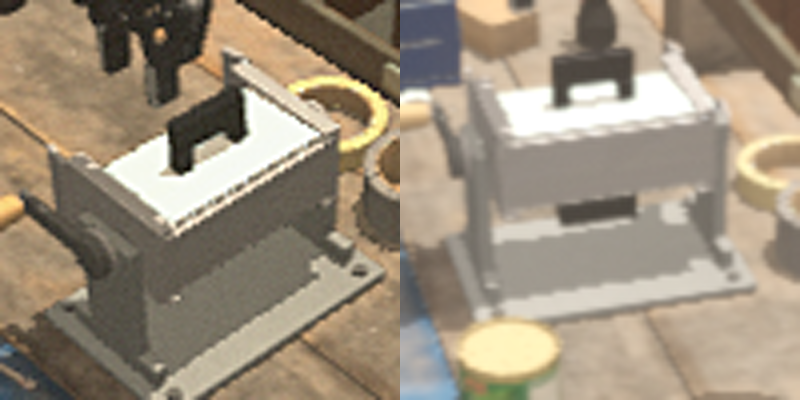

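The cradle is level (plate tops 0.156–0.157 all along), but the upper tray is tilted about 2.7°. Its stop side is up against the lip, so a hub edge has probably caught at the seam. I'll grip the bar at the same tilt, nudge it a few mm towards the mouth so the hub can drop, then release and remeasure.

```bash
python3 - <<'E'
from h import *
from rig import r
o=r.get_obs();print(np.round(o['position'],4),o['time_s'])
q=R.from_quat(o['ee_rot']);print((q.inv().apply(np.array([.606,.0105,.179])-o['position'])/.04).round(2))
E
```

```text
[0.5477 0.0097 0.2633] 18.375
[-1.46  0.05  2.11]
```

Call:
{"api": "play_rows", "payload": {"rows": [{"slide":[-0.73,0.02,0.3],"rotation":[0,0,0]},{"slide":[-0.73,0.03,0.3],"rotation":[0.27,0,0]},{"slide":[0,-0.02,0.5],"rotation":[0,0,0]},{"slide":[0,-0.02,0.5],"rotation":[0,0,0]},{"slide":[0,-0.02,0.5],"rotation":[0,0,0]},{"slide":[0,0,0],"rotation":[0,0,0]},{"slide":[0,0,0],"rotation":[0,0,0]}]}}

```text
time_s: 19.25
position: [0.6065, 0.0044, 0.1797]
ee_rot: [0.011, 1.0, -0.024, -0.0]
force: [-0.3, -0.0, 0.3]
finger_gap: 0.0431
gripper_force: 0.0
```

```bash
python3 - <<'E'
from h import *
from rig import r
o=r.get_obs();q=R.from_quat(o['ee_rot']);print(np.round(o['position'],4),o['force'],q.as_matrix()[:,2].round(4),(q.inv().apply(np.array([.606,.0105,.179])-o['position'])/.04).round(3))
E
```

```text
[0.6065 0.0044 0.1797] [-0.33668662 -0.01109648  0.2984313 ] [-0.0013 -0.0488 -0.9988] [0.015 0.152 0.01 ]
```

Call:
{"api": "play_rows", "payload": {"rows": [{"slide":[0,0.15,0],"rotation":[0,0,0]},{"slide":[0,0,0],"rotation":[0,0,0]}]}}

```text
time_s: 19.5
position: [0.6068, 0.011, 0.1794]
ee_rot: [0.011, 1.0, -0.024, -0.0]
force: [0.1, -0.4, -0.1]
finger_gap: 0.0427
gripper_force: 0.0
```

Call:
{"api": "play_rows", "payload": {"rows": [{"slide":[0,0,0],"rotation":[0,0,0]},{"slide":[0,0,0],"rotation":[0,0,0]},{"slide":[0,0,0],"rotation":[0,0,0]},{"slide":[0,0,0],"rotation":[0,0,0]}], "jaw": 0, "newtons": 40}}

```text
time_s: 20.0
position: [0.6066, 0.011, 0.1786]
ee_rot: [0.011, 1.0, -0.024, -0.001]
force: [1.2, 4.1, -0.2]
finger_gap: 0.0135
gripper_force: 41.7
```

Call:
{"api": "play_rows", "payload": {"rows": [{"slide":[0,0.05,0],"rotation":[0,0,0]},{"slide":[0,0.05,0],"rotation":[0,0,0]},{"slide":[0,0,0],"rotation":[0,0,0]}]}}

```text
time_s: 20.38
position: [0.6066, 0.0144, 0.1786]
ee_rot: [0.011, 1.0, -0.024, -0.001]
force: [0.2, -1.0, 0.1]
finger_gap: 0.0133
gripper_force: 41.6
```

Call:
{"api": "play_rows", "payload": {"rows": [{"slide":[0,0.05,0],"rotation":[0,0,0]},{"slide":[0,0,0],"rotation":[0,0,0]}]}}

```text
time_s: 20.62
position: [0.6067, 0.0165, 0.1785]
ee_rot: [0.011, 1.0, -0.024, -0.001]
force: [-0.6, -1.4, 1.3]
finger_gap: 0.0134
gripper_force: 41.6
```

Call:
{"api": "play_rows", "payload": {"rows": [{"slide":[0,0,0],"rotation":[0,0,0]},{"slide":[0,0,0],"rotation":[0,0,0]},{"slide":[0,0,-0.8],"rotation":[0,0,0]},{"slide":[0.8,0,-0.9],"rotation":[-0.28,0,0]},{"slide":[0.8,0,-0.5],"rotation":[0,0,0]},{"slide":[0,0,0],"rotation":[0,0,0]}], "jaw": 50}}

```text
time_s: 21.38
position: [0.5425, 0.0213, 0.2688]
ee_rot: [0.011, 1.0, -0.0, 0.001]
force: [0.3, -0.0, -0.6]
finger_gap: 0.0425
gripper_force: 0.0
```

```bash
cat > slope.py <<'E'
from h import *
import sys
from rig import r
o=r.get_obs();print(np.round(o['position'],4),R.from_quat(o['ee_rot']).as_matrix()[:,2].round(4))
X=np.load(sys.argv[1]+'.npz')['P'].reshape(-1,3);x,y,z=X.T
m=(abs(x-.606)<.045)&(abs(y-.012)<.025)&(z>.184)&(z<.2);print('grip top',rect(X[m]),m.sum(),np.median(z[m]))
for y0,y1 in [(-.03,-.02),(-.02,-.005),(.022,.035),(.035,.05)]:
    for x0,x1 in [(.54,.56),(.56,.58),(.58,.6),(.61,.63)]:
        m=(x>x0)&(x<x1)&(y>y0)&(y<y1)&(z>.14)&(z<.156)
        print(round((z[m].mean() if m.sum()>3 else 0)*1e3,1),end=' ')
    print()
E
python3 look.py w6; python3 slope.py w6
```

```text
[0.543  0.0212 0.2672] [ 1.e-03 -1.e-04 -1.e+00]
grip top (array([606.1,  12.7]), array([13.6, 65.8]), 88.9) 1215 0.19015078246097233
148.5 148.3 0.0 148.6 
148.5 148.4 148.5 148.4 
148.5 148.5 148.4 148.4 
148.5 148.5 148.5 148.5
```

The upper tray is now level at 0.1485, so the hub has dropped. I'll regrip, lift 1 mm and slide it out slowly.

```bash
python3 - <<'E'
from h import *
plan([(.6065,.0127,.215,178.75,3),(.6065,.0127,.178,178.75,3)])
E
```

```text
at [0.543  0.0212 0.2672] tool x yaw 178.72 q [-0.2  -0.07 -0.04  1.59  0.   -0.18] t 21.425
[{"slide": [-0.53, -0.06, 0.44], "rotation": [0.0, 0.0, 0.0]}, {"slide": [-0.53, -0.06, 0.43], "rotation": [0.0, 0.0, 0.0]}, {"slide": [-0.53, -0.06, 0.44], "rotation": [0.0, 0.01, 0.0]}, {"slide": [0.0, 0.0, 0.31], "rotation": [0.0, 0.0, 0.0]}, {"slide": [0.0, 0.0, 0.31], "rotation": [0.0, 0.0, 0.0]}, {"slide": [0.0, 0.0, 0.3], "rotation": [0.0, 0.0, 0.0]}]
```

Call:
{"api": "play_rows", "payload": {"rows": [{"slide":[-0.53,-0.06,0.44],"rotation":[0,0,0]},{"slide":[-0.53,-0.06,0.43],"rotation":[0,0,0]},{"slide":[-0.53,-0.06,0.44],"rotation":[0,0,0]},{"slide":[0,0,0.31],"rotation":[0,0,0]},{"slide":[0,0,0.31],"rotation":[0,0,0]},{"slide":[0,0,0.3],"rotation":[0,0,0]},{"slide":[0,0,0],"rotation":[0,0,0]}]}}

```text
time_s: 22.3
position: [0.6053, 0.0129, 0.1762]
ee_rot: [0.011, 1.0, 0.0, -0.001]
force: [0.1, 0.5, 0.1]
finger_gap: 0.0428
gripper_force: 0.0
```

Call:
{"api": "play_rows", "payload": {"rows": [{"slide":[0,0,0],"rotation":[0,0,0]},{"slide":[0,0,0],"rotation":[0,0,0]},{"slide":[0,0,0],"rotation":[0,0,0]},{"slide":[0,0,0],"rotation":[0,0,0]}], "jaw": 0, "newtons": 70}}

```text
time_s: 22.8
position: [0.6065, 0.0126, 0.1782]
ee_rot: [0.011, 1.0, 0.0, 0.0]
force: [-1.0, 0.9, 5.7]
finger_gap: 0.0133
gripper_force: 69.0
```

Call:
{"api": "play_rows", "payload": {"rows": [{"slide":[0,0,-0.03],"rotation":[0,0,0]},{"slide":[0,0,0],"rotation":[0,0,0]}]}}

```text
time_s: 23.05
position: [0.606, 0.0126, 0.1782]
ee_rot: [0.011, 1.0, 0.0, -0.001]
force: [-1.3, -0.1, -0.3]
finger_gap: 0.0131
gripper_force: 68.6
```

Call:
{"api": "play_rows", "payload": {"rows": [{"slide":[0,0,-0.04],"rotation":[0,0,0]},{"slide":[0,0,0],"rotation":[0,0,0]}]}}

```text
time_s: 23.3
position: [0.606, 0.0127, 0.1797]
ee_rot: [0.011, 1.0, 0.0, -0.001]
force: [0.6, 0.8, -2.8]
finger_gap: 0.0132
gripper_force: 68.1
```

Call:
{"api": "play_rows", "payload": {"rows": [{"slide":[0,0.1,0],"rotation":[0,0,0]},{"slide":[0,0.15,0],"rotation":[0,0,0]},{"slide":[0,0.15,0],"rotation":[0,0,0]}]}}

```text
time_s: 23.68
position: [0.6065, 0.0292, 0.1799]
ee_rot: [0.011, 1.0, 0.0, -0.001]
force: [-0.4, -0.1, -2.3]
finger_gap: 0.0128
gripper_force: 68.1
```

Call:
{"api": "play_rows", "payload": {"rows": [{"slide":[0,0.2,0],"rotation":[0,0,0]},{"slide":[0,0.25,0],"rotation":[0,0,0]},{"slide":[0,0.25,0],"rotation":[0,0,0]},{"slide":[0,0.25,0],"rotation":[0,0,0]}]}}

```text
time_s: 24.18
position: [0.6073, 0.0674, 0.1799]
ee_rot: [0.011, 1.0, 0.0, -0.001]
force: [-1.2, 0.7, -2.5]
finger_gap: 0.0127
gripper_force: 68.1
```

```bash
python3 - <<'E'
from rig import optics,r
import cv2,numpy as np
print(r.get_obs()['position'],r.get_obs()['force'])
a=[]
for n,(u,v) in dict(scene=(170,100),side=(215,120)).items():
    p,d=optics.camera(n);a.append(cv2.resize(p[v:v+100,u:u+100,::-1],(400,400),interpolation=cv2.INTER_CUBIC))
cv2.imwrite('pics/c6.png',np.hstack(a))
E
```

```text
[0.60734393 0.06744394 0.17990406] [-1.15187915  0.66222371 -2.45794712]
```

View pics/c6.png

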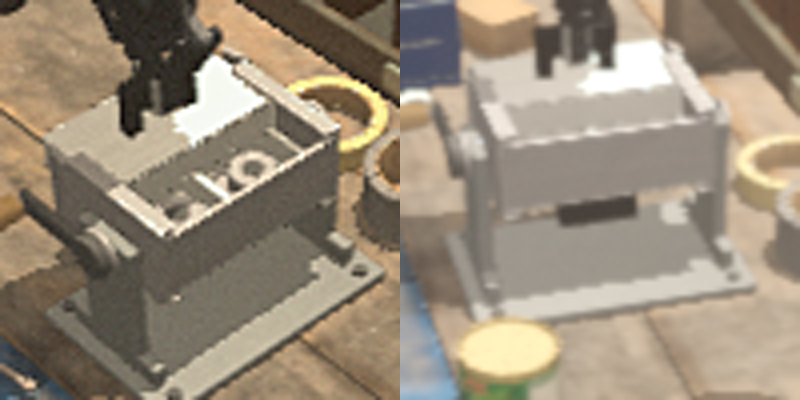

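In the scene crop both hubs sit low in the stand's tray, boss up, and the upper tray is clear of them. I'll slide it the rest of the way out and lower it.

Call:
{"api": "play_rows", "payload": {"rows": [{"slide":[0,0.3,0],"rotation":[0,0,0]},{"slide":[0,0.4,0],"rotation":[0,0,0]},{"slide":[0,0.4,0],"rotation":[0,0,0]},{"slide":[0,0.5,0],"rotation":[0,0,0]},{"slide":[0,0.5,0],"rotation":[0,0,0]},{"slide":[0,0.4,0],"rotation":[0,0,0]},{"slide":[0,0.2,0],"rotation":[0,0,0]},{"slide":[0,0,0],"rotation":[0,0,0]}]}}

```text
time_s: 25.28
position: [0.6097, 0.1751, 0.1798]
ee_rot: [0.011, 1.0, 0.0, -0.001]
force: [0.4, -0.0, -3.3]
finger_gap: 0.0133
gripper_force: 68.3
```

Call:
{"api": "play_rows", "payload": {"rows": [{"slide":[0,0,0.5],"rotation":[0,0,0]},{"slide":[0,0,0.7],"rotation":[0,0,0]},{"slide":[0,0,0.7],"rotation":[0,0,0]},{"slide":[0,0,0.5],"rotation":[0,0,0]},{"slide":[0,0,0.3],"rotation":[0,0,0]},{"slide":[0,0,0.15],"rotation":[0,0,0]},{"slide":[0,0,0],"rotation":[0,0,0]}]}}

```text
time_s: 26.15
position: [0.6098, 0.1746, 0.0661]
ee_rot: [0.011, 1.0, 0.0, -0.0]
force: [0.3, 0.5, -2.6]
finger_gap: 0.013
gripper_force: 68.3
```

Call:
{"api": "play_rows", "payload": {"rows": [{"slide":[0,0,0.07],"rotation":[0,0,0]},{"slide":[0,0,0.05],"rotation":[0,0,0]},{"slide":[0,0,0.02],"rotation":[0,0,0]},{"slide":[0,0,0],"rotation":[0,0,0]}]}}

```text
time_s: 26.65
position: [0.6096, 0.1747, 0.0604]
ee_rot: [0.011, 1.0, 0.0, -0.001]
force: [0.1, -0.0, -2.4]
finger_gap: 0.013
gripper_force: 68.3
```

Call:
{"api": "play_rows", "payload": {"rows": [{"slide":[0,0,0.03],"rotation":[0,0,0]},{"slide":[0,0,0.02],"rotation":[0,0,0]},{"slide":[0,0,0],"rotation":[0,0,0]}]}}

```text
time_s: 27.02
position: [0.6098, 0.1747, 0.0602]
ee_rot: [0.011, 1.0, 0.0, -0.0]
force: [-6.6, -1.2, 10.9]
finger_gap: 0.0128
gripper_force: 70.5
```

Down on the bench. I'll release, rise clear, and check the hubs in the stand.

Call:
{"api": "play_rows", "payload": {"rows": [{"slide":[0,0,0],"rotation":[0,0,0]},{"slide":[0,0,0],"rotation":[0,0,0]},{"slide":[0,0,0],"rotation":[0,0,0]},{"slide":[0,0,-0.6],"rotation":[0,0,0]},{"slide":[0,0,-1],"rotation":[0,0,0]},{"slide":[0,0,-1],"rotation":[0,0,0]},{"slide":[0,0,-1],"rotation":[0,0,0]},{"slide":[0.5,0,-1],"rotation":[0,0,0]}], "jaw": 50}}

```text
time_s: 28.02
position: [0.5901, 0.1748, 0.2433]
ee_rot: [0.011, 1.0, 0.0, -0.001]
force: [0.5, 0.7, 0.2]
finger_gap: 0.0428
gripper_force: 0.0
```

Call:
{"api": "play_rows", "payload": {"rows": [{"slide":[0.5,0,-0.8],"rotation":[0,0,0]},{"slide":[0.6,-0.9,-0.5],"rotation":[0,0,0]},{"slide":[0.6,-0.9,0],"rotation":[0,0,0]},{"slide":[0.4,-0.8,0],"rotation":[0,0,0]},{"slide":[0,0,0],"rotation":[0,0,0]}]}}

```text
time_s: 28.65
position: [0.5031, 0.0714, 0.2948]
ee_rot: [0.012, 1.0, -0.0, -0.0]
force: [-0.5, -0.1, -0.2]
finger_gap: 0.043
gripper_force: 0.0
```

```bash
python3 look.py w7; python3 - <<'E'
from h import *
from rig import r
print(r.get_obs()['position'],r.get_obs()['time_s'])
X=np.load('w7.npz')['P'].reshape(-1,3);x,y,z=X.T
m=(abs(x-.606)<.085)&(abs(y-.008)<.06)
for a,b in [(.112,.1155),(.1155,.122),(.104,.112),(.096,.104),(.088,.096)]:
    k=m&(z>a)&(z<b);print(a,b,rect(X[k]),k.sum())
m=(abs(x-.61)<.1)&(abs(y-.175)<.06)&(abs(z-.031)<.006);print('old tray',rect(X[m]),np.median(z[m]))
E
```

```text
[0.50356318 0.07232569 0.29469599] 28.7
0.112 0.1155 (array([595.9,  12.4]), array([ 89.2, 161.6]), 83.0) 523
0.1155 0.122 (array([593.5,   9.2]), array([ 94.8, 158.7]), 82.5) 891
0.104 0.112 (array([605.2,  19.1]), array([ 94. , 168.8]), 89.8) 435
0.096 0.104 (array([605.7,  19.1]), array([ 94.1, 169.6]), 89.8) 1294
0.088 0.096 (array([605.5,  19.2]), array([ 93.9, 169.2]), 89.8) 648
old tray (array([609.5, 173.6]), array([ 82.7, 157.5]), 89.2) 0.030486246279805063
```

View pics/w7.png

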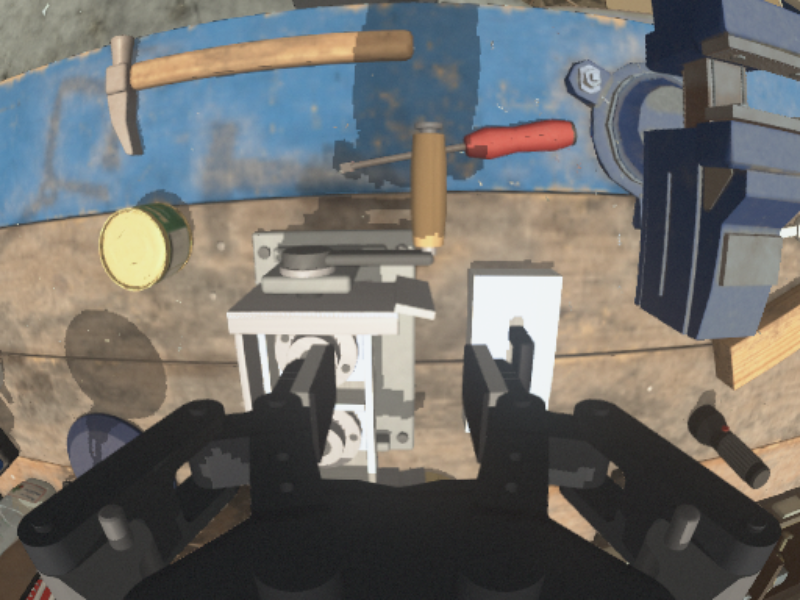

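```bash
python3 - <<'E'
from h import *
from rig import optics
S={'w7':np.load('w7.npz')['P'].reshape(-1,3)}
for n in ['scene','side']:
    p,d=optics.camera(n);k=optics.get_calibration(n);S[n]=cloud(p,d,k['intrinsics'],k['extrinsics']).reshape(-1,3)
for n,X in S.items():
    x,y,z=X.T
    v=y+.022*(x-.606)
    for a,b in [(.1155,.120),(.112,.1155),(.098,.103)]:
        m=(abs(x-.606)<.07)&(z>a)&(z<b)&(abs(y)<.08)
        h,_=np.histogram(v[m],np.arange(-.04,.065,.005));print(n,a,h)
    for x0 in (.568,.644):
        m=(abs(x-x0)<.03)&(abs(v-.008)<.03)&(z>.09)&(z<.125);h,_=np.histogram(z[m],np.arange(.09,.126,.003));print('  hub z hist',x0,h)
E
```

```text
w7 0.1155 [  0 145  92   0   0   3   5   9   8  10   8   5  25  19  20  20 185 302
   0   0]
w7 0.112 [ 0  0 29  0  0 21 46 50 49 39 90 81 65  6  7  7  3 21  0  0]
w7 0.098 [  0   0  53  81  65  24   6   0   4   6  10  65 201 251 204  52   5  26
   0   0]
  hub z hist 0.568 [ 75   2   9 478  25  18  25  82 191   0   0   0]
  hub z hist 0.644 [ 86  13  16 358  21  17  15  70 166   0   0   0]
scene 0.1155 [26  0  0  0  0  0  3 11  6  9 10  3  3  3  3  2 19 22  0  0]
scene 0.112 [23  0  0  0  0  0  2 14 22 13 15 12 10  1  0  3 23  9  2  0]
scene 0.098 [36  0  0  0  0  0  0  0  1  5  7  5  5  5  6  3 25  2  0  0]
  hub z hist 0.568 [ 0  0  0  2  1  0  3 24 26  2  0  0]
  hub z hist 0.644 [ 0  0  4 15  8  2  4 34 33  3  0  0]
side 0.1155 [37  5  0  0  0  0  0  0  0  0  0  0  0  0  2  3 10  5  0  0]
side 0.112 [30  8  0  0  0  0  0  0  0  0  0  0  0  0  2  2 26 17  2  0]
side 0.098 [43  6  0  0  0  0  0  0  0  0  0  0  0  0  0  0  0  0  2  0]
  hub z hist 0.568 [0 0 0 0 0 0 0 1 0 0 0 0]
  hub z hist 0.644 [0 0 0 0 0 0 0 0 0 0 0 0]
```

The hubs lie flat and boss up (flange at 0.101, boss at 0.115), the tray in the stand is home, and the old tray is flat on the bench at (0.610, 0.174). I'm handing the job in.

```bash
python3 -c "
from rig import order
print(order.sign_off())"
```

```text
the job is handed in; nothing more can be done
None
```

I turned both hubs boss-up and handed the job in at about 29 s: they lie flat in the tray still in the stand, and the old tray is mouth down on the bench, clear of it. After the half turn the upper tray sat slightly tilted, so I nudged it about 5 mm towards the mouth; it settled level, and I slid it out.

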